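# Lay out a marionette's parts for stringing

### The arm

A 6-joint arm with a two-finger parallel gripper is mounted at the origin on the work surface. World frame = base frame: x ahead of the robot, y to its left, z up, the work surface at z = 0. Lengths are in m, angles in rad, forces in N, time in s.
With the tool pointing down it reaches from about 0.35 to 0.775 m from the base axis. Payload 7.3 kg.
Tool frame: the origin (TCP) lies at the centre of the arm's flange, where the gripper is bolted on; the fingertips stand 178 mm ahead of it and the grasp point (between the pads) lies 159 mm ahead of it; z points along the fingers, y is the direction in which the jaws open and shut (so a half turn about z gives the same grasp; the last joint's range is limited). The gripper opens to 92 mm and grips with 3 to 60 N. Pads are 19 mm wide; open, the fingers measure 130 mm over their backs; the gripper's body (75 mm by 190 mm) begins 47 mm behind the grasp point.
Start: joints at [-1.345, 0.342, 1.524, -0, 1.275, -0.146], TCP at [0.191, -0.489, 0.405] pointing down, gripper open.
Joint ranges: [-2.53, 2.53], [-0.77, 2.02], [0.04, 2.7], [-1, 4.14], [0.28, 2.66], [-3.11, 3.11]. Speed limits (rad/s): [2.57, 2.57, 3.14, 3.14, 3.14, 3.14].

### API

Orientations are given as [roll, pitch, yaw] about the fixed x, y, z axes, in that order (R = Rz(yaw) Ry(pitch) Rx(roll)).
In Python, from plant import robot gives the robot as it stands. The module is installed in compiled form; this text tells all that it offers.
- The arm moves only by the tool drive_tool, never from a script. Its argument "commands" is one flat list of numbers, 7 for each row, row after row: the turn, a rotation vector about the world's x, y, z as a fraction of full scale, then the shift along the world's x, y, z as a fraction of full scale, then the finger opening in mm, from 0 to 91.8. In form: [wx, wy, wz, x, y, z, grip, wx, wy, wz, x, y, z, grip, ...]. A call has exactly 8 rows; each row is the pose to reach, as a shift and turn from the pose measured when the call began; what a row does not reach only later rows make up. Full scale, the value 1, is 120 mm for a shift and 30 degrees for a turn. A row lasts 1/12 s, in which the tool goes at most 41.7 mm and 7.16 degrees, less where a joint would pass 70% of its speed; a pose out of reach is approached as far as the arm can. A call with a number of a shift or a turn outside -1 to 1 is refused whole. A call with a gripper value outside its range is refused whole. The fingers move at their own pace and stop on an object; "squeeze" is the grip in N (left out, the last holds). Time passes only in rows, so rows that repeat a pose let the fingers close, or fill a call up. It gives the time, the measured TCP pose, the force and the opening at its end, in the units of the state.
- robot.sense(): the state, without advancing time (a new reading comes with each control period).
- robot.snapshot(name): name is "side" or "top" or "wrist"; returns a dict with "image" (400x640x3 uint8, red, green, blue), "K" (3x3 intrinsics, pixels), "extrinsics" (4x4, takes a point from camera to world coordinates). Camera axes: x right, y up, looking along -z (the intrinsics and any distortion apply to the point x, -y, -z); pixel columns grow to the right and rows downward; lengths in m; the calibration is good to about 2 mm. A picture is of the moment at which its call begins. There is no depth.
- robot.finish_job(): hands the job in, once; it reports no verdict.
The state is a dict: "clock": time; "joint_pos": joint angles; "joint_velocities": joint speeds; "joint_efforts": joint torques, N m; "tool_pos": TCP position; "eef_rot": TCP orientation; "contact_force": force on the tool from outside, world axes, zero at the start; "torque": the same for the moment, N m; "width": finger opening in m.
Only numpy, scipy, OpenCV 4.12 (cv2) and the standard library are available. Lean on these libraries where they do the work, as an engineer would, in place of code of your own. Each camera call takes 0.05 s, during which the arm holds its last target.

### The job

Get the cream puppet ready for stringing: set each of the four cream wooden parts (head, torso, leg and control cross) on the card painted with its shape, centred on the shape and lying along it, with the head standing upright on its neck. It does not matter which end is which. Leave the two dark walnut parts, which belong to another puppet, where they are.

Things in the scene. Friction and masses are not known exactly. Their poses are not given: they have to be found in the camera images.
- head: Cream turned wooden marionette head standing upright on its neck: 63 mm tall (a thin brass eye on top reaches 68 mm), neck foot 40 mm in diameter, upright round wall 54 mm in diameter from 22 to 48 mm above its underside, a small nose towards its -x. Origin: centre of its underside; z up. About 80 g.
- torso: Cream wooden marionette torso lying flat: a block 76 mm long (its x), 28 mm tall, 44 mm wide (its y) with flat sides over the middle 50 mm and slightly narrower rounded ends. The two ends are alike. Origin: centre of its underside; z up. About 90 g.
- leg: Cream wooden marionette leg lying flat: a straight bar along its x, 18 mm wide and 22 mm tall, with a round joint knob 26 mm in diameter and 24 mm tall at each end (knob centres 38 mm from the middle); 102 mm long in all. The two ends are alike. Origin: centre of its underside; z up. About 50 g.
- control: Cream wooden marionette control cross lying flat: bars 18 mm wide and 14 mm tall, the long one 104 mm along its x, the short one 72 mm along its y, with an upright grip block at the middle, 30 mm (x) by 16 mm (y), from 14 to 50 mm above the underside. Origin: centre of its underside; z up. About 70 g.
- walnut_head: Dark walnut turned wooden marionette head standing upright on its neck: 63 mm tall (a thin brass eye on top reaches 68 mm), neck foot 40 mm in diameter, upright round wall 54 mm in diameter from 22 to 48 mm above its underside, a small nose towards its -x. It belongs to another puppet: not to be moved. Origin: centre of its underside; z up.
- walnut_leg: Dark walnut marionette leg lying flat: a straight bar along its x, 18 mm wide and 22 mm tall, with a round joint knob 26 mm in diameter and 24 mm tall at each end (knob centres 38 mm from the middle); 102 mm long in all. The two ends are alike. It belongs to another puppet: not to be moved. Origin: centre of its underside; z up.
- card_head: Fixed dark blue-green card, 126 mm long (its x) by 104 mm (its y), 5 mm thick, painted in cream with a plain disc 58 mm in diameter, the shape of the head, centred on it. Origin: centre of its underside (the top is 5 mm above it); z up.
- card_torso: Fixed dark blue-green card, 126 mm long (its x) by 104 mm (its y), 5 mm thick, painted in cream with a plain rectangle 80 mm (x) by 50 mm (y), the shape of the torso, centred on it. Origin: centre of its underside (the top is 5 mm above it); z up.
- card_leg: Fixed dark blue-green card, 126 mm long (its x) by 104 mm (its y), 5 mm thick, painted in cream with a narrow bar with round ends, 108 mm long along x, the shape of the leg, centred on it. Origin: centre of its underside (the top is 5 mm above it); z up.
- card_control: Fixed dark blue-green card, 126 mm long (its x) by 104 mm (its y), 5 mm thick, painted in cream with a cross, long bar 108 mm along x and short bar 76 mm along y, the shape of the control cross, centred on it. Origin: centre of its underside (the top is 5 mm above it); z up.
Things that resemble listed ones, but are neither listed nor needed, are in the scene too. Leave any blue, pink or purple look-alike of the head alone.

How it is judged:
By the outcome, as a careful person would: the job done as asked, in the order asked, and still so for the second after the job is handed in, with the robot touching nothing.
It also fails if it takes over 118 s, if anything falls off the work surface, if the arm or the gripper's body presses on something with over 40 N, if the wrist force passes 120 N, or if a joint passes its speed limit or range.

## Working session

There is one attempt and no reset: what is moved stays moved. The work goes in short steps, Python scripts to look and compute and a tool call to move; the robot and the scene stay as the last step left them, time stands still between calls to the robot, and variables do not carry over. Pictures are saved under pics/ and viewed, and the job is handed in when it is done.

Besides the shell and the picture viewer there is one more tool, called after "Request:" as a command line: name --argument value ..., lists and objects as JSON in quotes. drive_tool: Moves the arm, as the interface text tells. Its arguments: {"type":"object","properties":{"commands":{"type":"array"},"squeeze":{"type":"number"}},"required":["commands"]}

```bash
mkdir -p pics; ls; python3 - <<'E'
from plant import robot
import cv2,numpy as np
s=robot.sense();print({k:np.round(v,3).tolist() for k,v in s.items()})
for n in("top","side"):
    d=robot.snapshot(n);cv2.imwrite(f"pics/{n}0.png",d["image"][:,:,::-1])
    np.savez(f"{n}0.npz",**d);print(n,[k for k in d],np.round(d["K"],1).tolist(),np.round(d["extrinsics"],3).tolist())
E
```

```text
pics
{'clock': 0.0, 'joint_pos': [-1.345, 0.343, 1.525, 0.0, 1.275, -0.146], 'joint_velocities': [-0.0, -0.0, 0.001, 0.001, -0.002, 0.0], 'joint_efforts': [0.001, -43.124, -24.422, 0.072, 0.056, -0.0], 'tool_pos': [0.191, -0.489, 0.404], 'eef_rot': [-3.14, -0.0, 0.372], 'contact_force': [0.014, -0.262, -0.094], 'torque': [0.049, 0.069, -0.051], 'width': 0.092}
top ['image', 'K', 'extrinsics'] [[367.9, 0.0, 316.2], [0.0, 367.9, 192.2], [0.0, 0.0, 1.0]] [[0.025, 0.999, -0.049, 0.528], [-1.0, 0.024, -0.011, 0.008], [-0.009, 0.049, 0.999, 0.946], [0.0, 0.0, 0.0, 1.0]]
side ['image', 'K', 'extrinsics'] [[380.3, 0.0, 316.6], [0.0, 380.3, 198.8], [0.0, 0.0, 1.0]] [[-0.795, 0.439, -0.418, 0.077], [-0.606, -0.588, 0.536, 0.623], [-0.011, 0.68, 0.733, 0.903], [0.0, 0.0, 0.0, 1.0]]
```

View pics/top0.png

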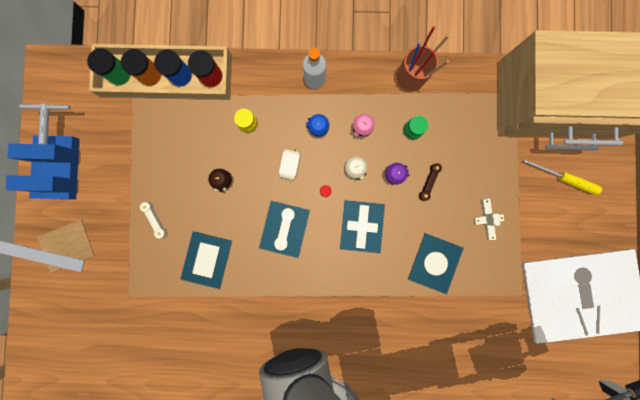

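View pics/side0.png

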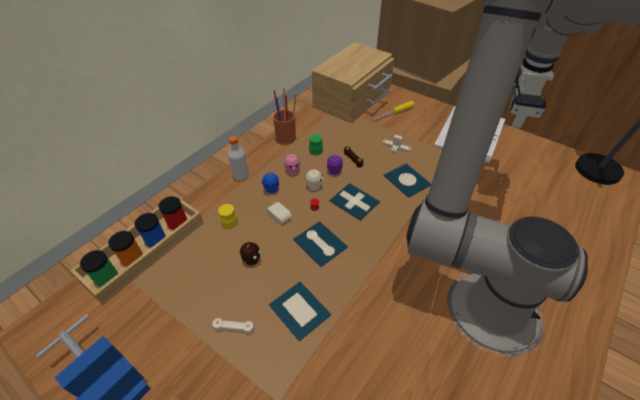

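```bash
cat > h.py <<'E'
import numpy as np, cv2
def rays(d,px):
    px=np.atleast_2d(np.array(px,float));K=d["K"];E=d["extrinsics"]
    v=np.c_[(px[:,0]-K[0,2])/K[0,0],-(px[:,1]-K[1,2])/K[1,1],-np.ones(len(px))]
    return E[:3,3],v@E[:3,:3].T
def onz(d,px,z):
    o,r=rays(d,px);return o+r*((z-o[2])/r[:,2])[:,None]
def proj(d,P):
    P=np.atleast_2d(np.array(P,float));E=d["extrinsics"];c=(P-E[:3,3])@E[:3,:3]
    K=d["K"];return np.c_[K[0,0]*c[:,0]/-c[:,2]+K[0,2],K[1,1]*c[:,1]/c[:,2]+K[1,2]]
def cream(img,vmin=140,smax=90):
    h=cv2.cvtColor(img,cv2.COLOR_RGB2HSV);return ((h[:,:,2]>vmin)&(h[:,:,1]<smax)).astype(np.uint8)*255
def dark(img): # card blue-green
    r,g,b=[img[:,:,i].astype(int) for i in range(3)]
    return ((b-r>25)&(g-r>15)&(b<140)&(abs(b-g)<45)).astype(np.uint8)*255
def pose(d,c,z):
    # contour -> plane, then centroid, principal axis angle, minAreaRect
    W=onz(d,c.reshape(-1,2),z)[:,:2]
    poly=(W*1e4).astype(np.float32)
    m=cv2.moments(poly.reshape(-1,1,2));cx,cy=m['m10']/m['m00']/1e4,m['m01']/m['m00']/1e4
    a=.5*np.arctan2(2*m['mu11'],m['mu20']-m['mu02'])
    r=cv2.minAreaRect(poly)
    return dict(c=(round(cx,4),round(cy,4)),ang=round(np.degrees(a),1),rc=np.round(np.array(r[0])/1e4,4).tolist(),rs=np.round(np.array(r[1])/1e1,1).tolist(),ra=round(r[2],1))
def blobs(mask,amin=60,amax=1e9):
    cs,_=cv2.findContours(mask,cv2.RETR_EXTERNAL,cv2.CHAIN_APPROX_NONE)
    return [c for c in cs if amin<cv2.contourArea(c)<amax]
E
python3 - <<'E'
from h import *
d=dict(np.load("top0.npz"));im=d["image"]
print("cream")
for c in blobs(cream(im),80,4000):
    m=cv2.moments(c);u,v=m['m10']/m['m00'],m['m01']/m['m00']
    if 130<u<520 and 90<v<300: print(round(u),round(v),cv2.contourArea(c),pose(d,c,.005))
print("cards")
for c in blobs(dark(im),600,6000):
    m=cv2.moments(c);u,v=m['m10']/m['m00'],m['m01']/m['m00']
    print(round(u),round(v),cv2.contourArea(c),pose(d,c,.005))
big=cv2.resize(im[140:260,320:520,::-1],None,fx=4,fy=4,interpolation=cv2.INTER_CUBIC);cv2.imwrite("pics/crop1.png",big)
big=cv2.resize(im[140:260,130:330,::-1],None,fx=4,fy=4,interpolation=cv2.INTER_CUBIC);cv2.imwrite("pics/crop2.png",big)
E
```

```text
cream
436 263 421.5 {'c': (0.4015, -0.2878), 'ang': np.float64(66.9), 'rc': [0.4009, -0.2878], 'rs': [57.9, 58.0], 'ra': 0.6}
205 260 618.5 {'c': (0.3954, 0.296), 'ang': np.float64(-12.7), 'rc': [0.3956, 0.2961], 'rs': [52.1, 82.0], 'ra': 78.0}
284 229 409.0 {'c': (0.4784, 0.0983), 'ang': np.float64(-12.2), 'rc': [0.4786, 0.0986], 'rs': [34.0, 110.2], 'ra': 78.0}
362 226 574.5 {'c': (0.4902, -0.1004), 'ang': np.float64(-3.9), 'rc': [0.4898, -0.1009], 'rs': [102.1, 75.3], 'ra': 27.6}
152 220 301.0 {'c': (0.4929, 0.437), 'ang': np.float64(31.0), 'rc': [0.493, 0.4366], 'rs': [104.4, 28.6], 'ra': 30.9}
489 219 386.0 {'c': (0.5167, -0.4234), 'ang': np.float64(9.7), 'rc': [0.5172, -0.4225], 'rs': [70.0, 95.4], 'ra': 65.1}
356 167 355.0 {'c': (0.641, -0.0816), 'ang': np.float64(56.8), 'rc': [0.64, -0.081], 'rs': [54.1, 53.9], 'ra': 1.0}
289 164 476.5 {'c': (0.6449, 0.0901), 'ang': np.float64(-8.8), 'rc': [0.6447, 0.0901], 'rs': [46.5, 76.6], 'ra': 80.3}
cards
435 263 1875.0 {'c': (0.4021, -0.2873), 'ang': np.float64(-20.0), 'rc': [0.4021, -0.2872], 'rs': [100.9, 122.5], 'ra': 70.4}
206 260 1839.5 {'c': (0.3956, 0.2952), 'ang': np.float64(-12.4), 'rc': [0.3957, 0.2951], 'rs': [101.0, 122.7], 'ra': 77.7}
362 226 1821.0 {'c': (0.4903, -0.1002), 'ang': np.float64(-4.7), 'rc': [0.4903, -0.1002], 'rs': [100.6, 122.4], 'ra': 85.6}
284 229 1814.0 {'c': (0.4789, 0.0982), 'ang': np.float64(-11.9), 'rc': [0.4789, 0.0981], 'rs': [100.2, 122.3], 'ra': 77.7}
66 168 799.0 {'c': (0.621, 0.6679), 'ang': np.float64(1.9), 'rc': [0.6088, 0.6799], 'rs': [145.7, 145.7], 'ra': 26.3}
```

View pics/crop1.png

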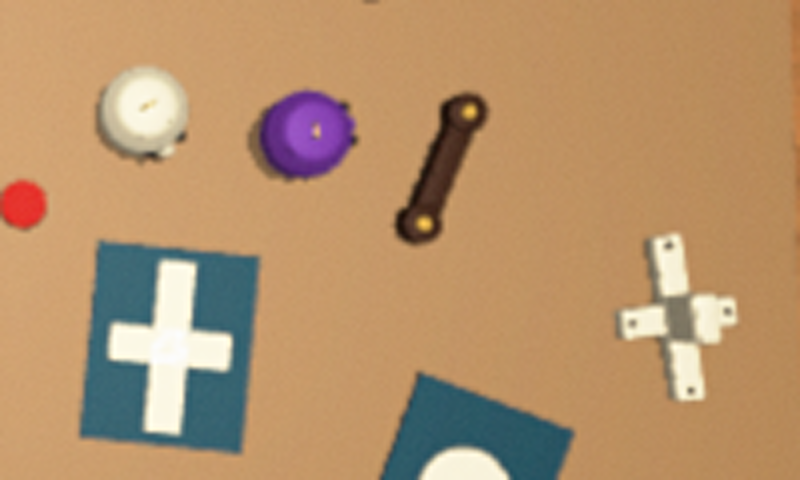

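View pics/crop2.png

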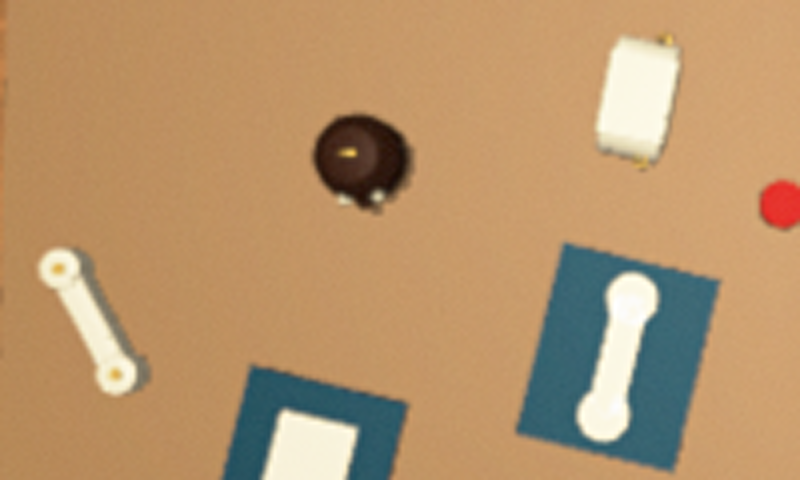

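Candidates for cream parts, in top-picture pixels:
- **Head:** cream (356,167) is the one. The pink (363,125), blue (318,124), purple (397,174) and walnut (220,180) heads are not.
- **Torso:** (289,164).
- **Leg:** cream (152,220), not the walnut leg (430,182).
- **Control:** (489,219). The painted cross at (362,227) is its card.

The crops confirm these choices, and the sizes match. I'll take the control first.

Request:
drive_tool --commands '[0,0,-0.1,0.2,0.05,0,91.8,0,0,-0.2,0.4,0.1,0,91.8,0,0,-0.3,0.6,0.2,0,91.8,0,0,-0.38,0.8,0.3,0,91.8,0,0,-0.38,1,0.3,0,91.8,0,0,-0.38,1,0.3,0,91.8,0,0,-0.38,1,0.3,0,91.8,0,0,-0.38,1,0.3,0,91.8]'

```text
clock: 0.77
tool_pos: [0.3104, -0.453, 0.4037]
eef_rot: [-3.139, 0.001, 0.173]
contact_force: [0.4, 0.3, -0.1]
width: 0.0918
```

Request:
drive_tool --commands '[0,0,0,0.25,0.05,-0.2,91.8,0,0,0,0.5,0.1,-0.4,91.8,0,0,0,0.75,0.2,-0.6,91.8,0,0,0,1,0.25,-0.8,91.8,0,0,0,1,0.25,-0.8,91.8,0,0,0,1,0.25,-0.8,91.8,0,0,0,1,0.25,-0.8,91.8,0,0,0,1,0.25,-0.8,91.8]'

```text
clock: 1.43
tool_pos: [0.4292, -0.424, 0.3089]
eef_rot: [-3.141, -0.0, 0.172]
contact_force: [-0.7, -0.5, 0.6]
width: 0.0918
```

```bash
cat > look.py <<'E'
import sys
from plant import robot
from h import *
tag=sys.argv[1]
s=robot.sense()
for n in sys.argv[2:]:
    d=robot.snapshot(n);cv2.imwrite(f"pics/{n}{tag}.png",d["image"][:,:,::-1]);np.savez(f"{n}{tag}.npz",**d)
    print(n,np.round(d["extrinsics"],3).tolist(),np.round(d["K"][0],1))
print({k:np.round(s[k],4).tolist() for k in("clock","joint_pos","tool_pos","eef_rot","contact_force","width")})
E
python3 look.py 1 wrist
```

```text
wrist [[0.171, 0.945, 0.278, 0.505], [-0.985, 0.164, 0.048, -0.411], [-0.001, -0.282, 0.959, 0.289], [0.0, 0.0, 0.0, 1.0]] [349.5   0.  313.1]
{'clock': 1.4333, 'joint_pos': [-0.9063, 0.569, 1.4312, 0.0003, 1.1418, 0.4928], 'tool_pos': [0.4292, -0.424, 0.3089], 'eef_rot': [-3.1411, -0.0, 0.1716], 'contact_force': [-0.7051, -0.4739, 0.59], 'width': 0.0918}
```

View pics/wrist1.png

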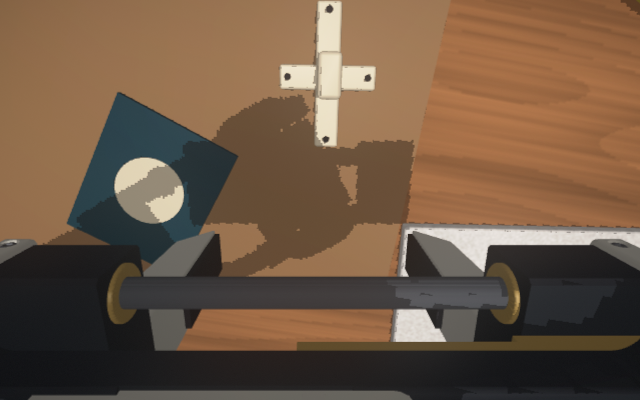

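The wrist view shows the control cross upright at about (328,76), with its four string holes at (329,9), (326,140), (287,76) and (368,77). Measuring it at the bar-top height.

```bash
python3 - <<'E'
from h import *
d=dict(np.load("wrist1.npz"))
P=onz(d,[(329,9),(326,140),(287,76),(368,77)],.014)[:,:2]
print(np.round(P,4),P[:2].mean(0),P[2:].mean(0),np.linalg.norm(P[0]-P[1]),np.linalg.norm(P[2]-P[3]))
print(np.degrees(np.arctan2(*(P[0]-P[1])[::-1])),np.degrees(np.arctan2(*(P[2]-P[3])[::-1])))
m=cream(d["image"],150,100)[0:160,260:400].copy()
for c in blobs(m,500): 
    c=c+np.array([260,0]);print(pose(d,c,.014),c.reshape(-1,2).min(0),c.reshape(-1,2).max(0))
# grip block top
T=onz(d,[(319,53),(341,53),(340,98),(319,98)],.05)[:,:2];print(np.round(T,4),T.mean(0))
# head card disc
m=cream(d["image"],90,110)[100:270,70:240]
for c in blobs(m,500):
    c=c+np.array([70,100]);print("disc",pose(d,c,.005))
E
```

```text
[[ 0.5615 -0.4124]
 [ 0.4698 -0.4272]
 [ 0.5117 -0.3898]
 [ 0.5214 -0.4496]] [ 0.51564173 -0.41980243] [ 0.51654874 -0.41970082] 0.0928395062811365 0.06052299094750639
9.131049045533238 99.17768415898384
{'c': (0.5128, -0.3977), 'ang': np.float64(-80.9), 'rc': [0.5126, -0.3975], 'rs': [17.7, 27.8], 'ra': 9.8} [279  64] [316  89]
{'c': (0.5173, -0.4245), 'ang': np.float64(9.3), 'rc': [0.5182, -0.4328], 'rs': [103.5, 45.3], 'ra': 8.6} [314   0] [375 146]
[[ 0.5281 -0.4106]
 [ 0.5305 -0.4244]
 [ 0.5032 -0.4291]
 [ 0.5008 -0.4155]] [ 0.51564519 -0.41992056]
disc {'c': (0.3473, -0.3193), 'ang': np.float64(-47.7), 'rc': [0.3464, -0.3206], 'rs': [25.5, 74.0], 'ra': 49.9}
disc {'c': (0.4008, -0.2878), 'ang': np.float64(57.3), 'rc': [0.4007, -0.2877], 'rs': [58.9, 58.0], 'ra': 50.7}
```

Request:
drive_tool --commands '[0,0,-0.02,0.25,0.03,0,60,0,0,-0.02,0.5,0.03,0,60,0,0,-0.02,0.72,0.033,-0.1,60,0,0,-0.022,0.72,0.033,-0.35,60,0,0,-0.022,0.72,0.033,-0.6,60,0,0,-0.022,0.72,0.033,-0.8,60,0,0,-0.022,0.72,0.033,-0.93,60,0,0,-0.022,0.72,0.033,-0.94,60]'

```text
clock: 2.15
tool_pos: [0.514, -0.4201, 0.1936]
eef_rot: [-3.137, 0.003, 0.158]
contact_force: [-0.4, 0.3, -1.2]
width: 0.0601
```

```bash
python3 look.py 2 wrist
```

```text
wrist [[0.158, 0.946, 0.282, 0.59], [-0.987, 0.153, 0.041, -0.408], [-0.005, -0.285, 0.959, 0.174], [0.0, 0.0, 0.0, 1.0]] [349.5   0.  313.1]
{'clock': 2.15, 'joint_pos': [-0.8006, 0.8013, 1.331, 0.0002, 1.0145, 0.6116], 'tool_pos': [0.514, -0.4201, 0.1936], 'eef_rot': [-3.1373, 0.0029, 0.1585], 'contact_force': [-0.3551, 0.3258, -1.2235], 'width': 0.0601}
```

View pics/wrist2.png

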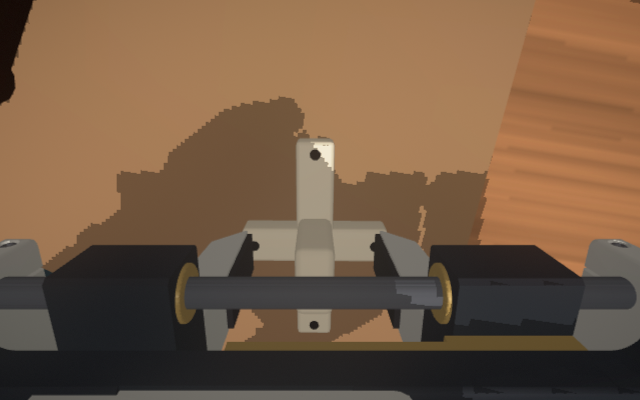

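The grip block at (315,255) sits centred between the fingers. Next: close, then lift.

Request:
drive_tool --commands '[0,0,0,0.015,0,0.015,40,0,0,0,0.015,0,0.015,20,0,0,0,0.015,0,0.015,8,0,0,0,0.015,0,0.015,8,0,0,0,0.015,0,0.015,8,0,0,0,0.015,0,0.015,8,0,0,0,0.015,0,0.015,8,0,0,0,0.015,0,0.015,8]' --squeeze 20

```text
clock: 2.87
tool_pos: [0.5164, -0.4205, 0.1974]
eef_rot: [-3.14, 0.001, 0.159]
contact_force: [-0.4, 0.6, 1.8]
width: 0.0161
```

Request:
drive_tool --commands '[0,0,0,0,0,0.1,8,0,0,0,0,0,0.25,8,0,0,0,0,0,0.45,8,0,0,0,0,0,0.65,8,0,0,0,0,0,0.8,8,0,0,0,0,0,0.85,8,0,0,0,0,0,0.85,8,0,0,0,0,0,0.85,8]'

```text
clock: 3.53
tool_pos: [0.5162, -0.4203, 0.2991]
eef_rot: [-3.139, 0.001, 0.159]
contact_force: [-0.2, 0.2, -0.7]
width: 0.0156
```

Request:
drive_tool --commands '[0,0,-0.05,0,0.15,0,8,0,0,-0.1,-0.03,0.35,0,8,0,0,-0.2,-0.06,0.55,0,8,0,0,-0.25,-0.08,0.75,0,8,0,0,-0.25,-0.1,0.9,0,8,0,0,-0.25,-0.1,1,0,8,0,0,-0.25,-0.1,1,0,8,0,0,-0.25,-0.1,1,0,8]'

```text
clock: 4.2
tool_pos: [0.5044, -0.3003, 0.2984]
eef_rot: [-3.139, 0.002, 0.029]
contact_force: [0.3, -0.4, 0.1]
width: 0.0158
```

Request:
drive_tool --commands '[0,0,-0.05,0,0.15,0,8,0,0,-0.1,-0.03,0.35,0,8,0,0,-0.2,-0.06,0.55,0,8,0,0,-0.2,-0.08,0.75,0,8,0,0,-0.2,-0.1,0.9,0,8,0,0,-0.2,-0.1,1,0,8,0,0,-0.2,-0.1,1,0,8,0,0,-0.2,-0.1,1,0,8]'

```text
clock: 4.87
tool_pos: [0.4929, -0.181, 0.2985]
eef_rot: [-3.14, 0.002, -0.075]
contact_force: [-0.8, -0.3, -1.5]
width: 0.0154
```

```bash
python3 look.py 3 wrist
```

```text
wrist [[-0.075, 0.956, 0.283, 0.569], [-0.997, -0.071, -0.024, -0.187], [-0.002, -0.284, 0.959, 0.279], [0.0, 0.0, 0.0, 1.0]] [349.5   0.  313.1]
{'clock': 4.8667, 'joint_pos': [-0.4982, 0.4531, 1.6725, 0.0013, 1.0183, 1.1473], 'tool_pos': [0.4929, -0.181, 0.2985], 'eef_rot': [-3.1397, 0.0017, -0.0754], 'contact_force': [-0.7904, -0.3078, -1.4763], 'width': 0.0154}
```

View pics/wrist3.png

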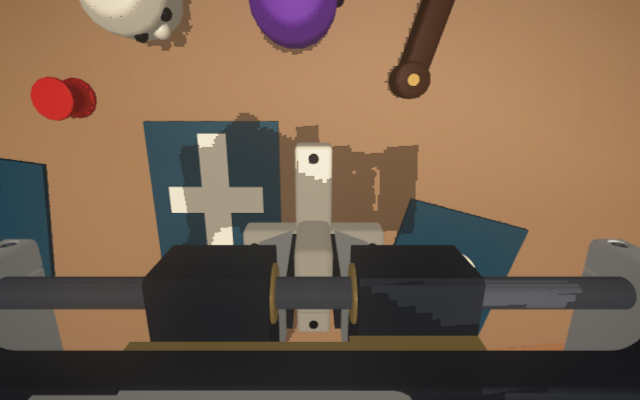

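The control hangs level in the grip. Its card is to the left, with the painted crossing at about (217,200), the card's top corners at (145,122) and (278,122), and the walnut leg well clear.

```bash
python3 - <<'E'
from h import *
d=dict(np.load("wrist3.npz"))
P=onz(d,[(197.5,134.5),(226,134.5),(169,200),(264,199.5),(216.5,199.5),(145,122),(278,122)],.005)[:,:2]
print(np.round(P,4))
f=lambda a,b:round(np.degrees(np.arctan2(*(P[a]-P[b])[::-1]))-90,2)
print(f(0,1),f(2,3),f(5,6),P[2:4].mean(0), P[5:7].mean(0))
E
```

```text
[[ 0.543  -0.0939]
 [ 0.5413 -0.1161]
 [ 0.4918 -0.0615]
 [ 0.4864 -0.1395]
 [ 0.4893 -0.1005]
 [ 0.5555 -0.0552]
 [ 0.5478 -0.1574]]
-4.29 -3.94 -4.29 [ 0.48910391 -0.10049132] [ 0.55164439 -0.10627778]
```

Request:
drive_tool --commands '[0,0,0,0,0.2,0,8,0,0,0,-0.025,0.4,0,8,0,0,0,-0.025,0.55,-0.1,8,0,0,0,-0.025,0.67,-0.25,8,0,0,0,-0.025,0.67,-0.4,8,0,0,0,-0.025,0.67,-0.5,8,0,0,0,-0.025,0.67,-0.6,8,0,0,0,-0.025,0.67,-0.6,8]'

```text
clock: 5.58
tool_pos: [0.4897, -0.102, 0.2243]
eef_rot: [-3.139, 0.005, -0.077]
contact_force: [0.2, 0.1, -0.7]
width: 0.016
```

Request:
drive_tool --commands '[0,0,0,0,0.01,-0.04,8,0,0,0,0,0.01,-0.08,8,0,0,0,0,0.01,-0.12,8,0,0,0,0,0.01,-0.15,8,0,0,0,0,0.01,-0.175,8,0,0,0,0,0.01,-0.178,8,0,0,0,0,0.01,-0.178,8,0,0,0,0,0.01,-0.178,8]'

```text
clock: 6.25
tool_pos: [0.4898, -0.1008, 0.2032]
eef_rot: [-3.139, 0.004, -0.077]
contact_force: [-0.0, 0.8, 0.0]
width: 0.0159
```

Request:
drive_tool --commands '[0,0,0,0,0,-0.006,18,0,0,0,0,0,-0.006,24,0,0,0,0,0,-0.006,34,0,0,0,0,0,-0.006,40,0,0,0,0,0,0.05,40,0,0,0,0,0,0.3,40,0,0,0,0,0,0.6,50,0,0,0,0,0,0.9,60]'

```text
clock: 6.92
tool_pos: [0.4894, -0.1007, 0.3125]
eef_rot: [-3.139, 0.006, -0.077]
contact_force: [1.5, 0.6, -0.1]
width: 0.0492
```

```bash
python3 look.py 4 wrist top
```

```text
wrist [[-0.077, 0.955, 0.287, 0.566], [-0.997, -0.073, -0.025, -0.107], [-0.003, -0.288, 0.958, 0.292], [0.0, 0.0, 0.0, 1.0]] [349.5   0.  313.1]
top [[0.025, 0.999, -0.049, 0.528], [-1.0, 0.024, -0.011, 0.008], [-0.009, 0.049, 0.999, 0.946], [0.0, 0.0, 0.0, 1.0]] [367.9   0.  316.2]
{'clock': 6.9167, 'joint_pos': [-0.3567, 0.3953, 1.7237, 0.0013, 1.0294, 1.2907], 'tool_pos': [0.4894, -0.1007, 0.3125], 'eef_rot': [-3.1387, 0.0062, -0.0772], 'contact_force': [1.5093, 0.5805, -0.0946], 'width': 0.0492}
```

View pics/wrist4.png

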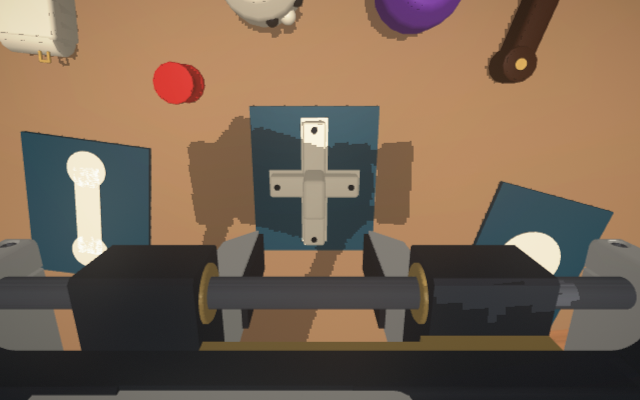

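View pics/top4.png

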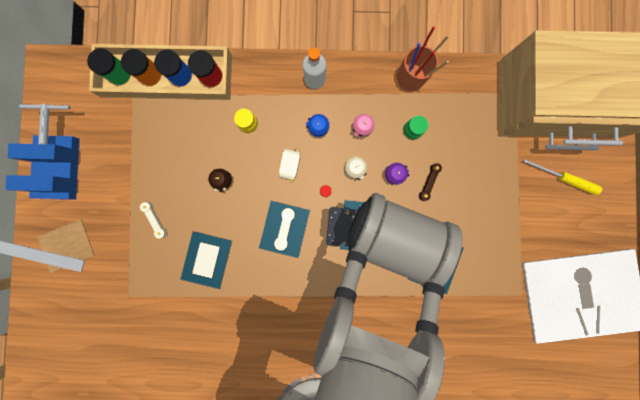

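The control lies inside its painted cross, holes at (314,130), (314,239), (277,187), (351,187). Next the head: a look from closer.

Request:
drive_tool --commands '[0,0,0.15,0.12,0.05,0.1,75,0,0,0.3,0.25,0.1,0.15,75,0,0,0.45,0.4,0.15,0.15,75,0,0,0.62,0.5,0.15,0.15,75,0,0,0.62,0.5,0.15,0.15,75,0,0,0.62,0.5,0.15,0.15,75,0,0,0.62,0.5,0.15,0.15,75,0,0,0.62,0.5,0.15,0.15,75]'

```text
clock: 7.68
tool_pos: [0.5504, -0.0833, 0.3349]
eef_rot: [3.141, -0.006, 0.246]
contact_force: [-0.2, -0.2, -0.1]
width: 0.0747
```

```bash
python3 look.py 5 wrist;  python3 - <<'E'
from h import *
d=dict(np.load("wrist4.npz"))
P=onz(d,[(314,130),(314,239),(277,187),(351,187)],.019)[:,:2]
print(np.round(P,4),P[:2].mean(0),P[2:].mean(0),np.degrees(np.arctan2(*(P[0]-P[1])[::-1])))
E
```

```text
wrist [[0.244, 0.932, 0.269, 0.625], [-0.97, 0.234, 0.068, -0.065], [0.0, -0.277, 0.961, 0.316], [0.0, 0.0, 0.0, 1.0]] [349.5   0.  313.1]
{'clock': 7.6833, 'joint_pos': [-0.2886, 0.4615, 1.5412, 0.003, 1.1339, 1.0353], 'tool_pos': [0.5504, -0.0833, 0.3349], 'eef_rot': [3.1414, -0.0056, 0.2456], 'contact_force': [-0.2268, -0.2187, -0.0772], 'width': 0.0747}
[[ 0.5349 -0.1039]
 [ 0.4434 -0.097 ]
 [ 0.4914 -0.0705]
 [ 0.4869 -0.1304]] [ 0.48912687 -0.10044248] [ 0.48916112 -0.10043389] -4.361936221138818
```

View pics/wrist5.png

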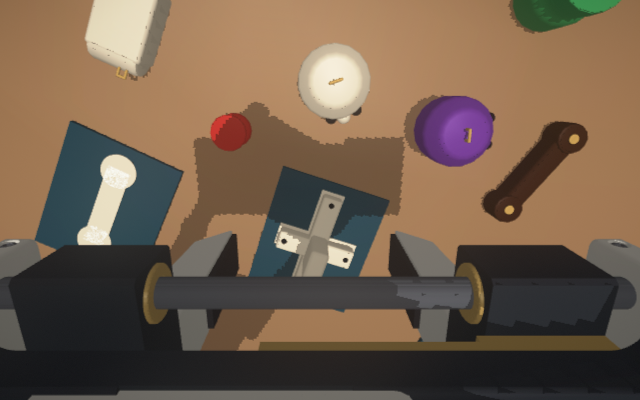

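The control measures (0.4891, −0.1004) at −4.4°, which is on target. The cream head is at (335,80) with its brass eye at (336,81) and its nose at (343,118). The purple one is at (455,130).

```bash
python3 - <<'E'
from h import *
d=dict(np.load("wrist5.npz"));t=dict(np.load("top0.npz"));s=dict(np.load("side0.npz"))
print("eye",onz(d,(336,81),.065)[0], "top eye",onz(t,(320+148/4,140+105/4),.065)[0])
m=cream(d["image"],100,110)[30:125,285:385]
for c in blobs(m,800):
    c=c+np.array([285,30]); print(pose(d,c,.04)); q=c.reshape(-1,2);(u,v),r=cv2.minEnclosingCircle(q[q[:,1]<95]);print(u,v,r,onz(d,(u,v),.04)[0],onz(d,[(u-r,v),(u+r,v)],.045)[:,:2])
for z in(.0,.03): print("purple",onz(d,(455,130),.04)[0])
E
```

```text
eye [ 0.63621322 -0.07806498  0.065     ] top eye [ 0.63586855 -0.07882249  0.065     ]
{'c': (0.6418, -0.075), 'ang': np.float64(69.1), 'rc': [0.6389, -0.0774], 'rs': [66.2, 73.7], 'ra': 14.1}
332.5 61.0 56.72090530395508 [ 0.65030192 -0.07320294  0.04      ] [[ 0.63980894 -0.033092  ]
 [ 0.65987896 -0.11300775]]
purple [ 0.62479012 -0.17889865  0.04      ]
purple [ 0.62479012 -0.17889865  0.04      ]
```

Request:
drive_tool --commands '[0,0,0,0.2,0.02,-0.1,75,0,0,0,0.4,0.04,-0.2,75,0,0,0,0.6,0.044,-0.3,75,0,0,0,0.715,0.044,-0.4,75,0,0,0,0.715,0.044,-0.5,75,0,0,0,0.715,0.044,-0.6,75,0,0,0,0.715,0.044,-0.6,75,0,0,0,0.715,0.044,-0.6,75]'

```text
clock: 8.4
tool_pos: [0.6352, -0.0781, 0.2625]
eef_rot: [-3.141, -0.004, 0.245]
contact_force: [-0.1, 0.1, 0.2]
width: 0.075
```

```bash
python3 look.py 6 wrist
```

```text
wrist [[0.243, 0.931, 0.271, 0.71], [-0.97, 0.234, 0.067, -0.06], [-0.001, -0.279, 0.96, 0.243], [0.0, 0.0, 0.0, 1.0]] [349.5   0.  313.1]
{'clock': 8.4, 'joint_pos': [-0.2426, 0.6795, 1.3635, 0.0027, 1.0955, 1.0816], 'tool_pos': [0.6352, -0.0781, 0.2625], 'eef_rot': [-3.1409, -0.0037, 0.2454], 'contact_force': [-0.0918, 0.06, 0.1957], 'width': 0.075}
```

View pics/wrist6.png

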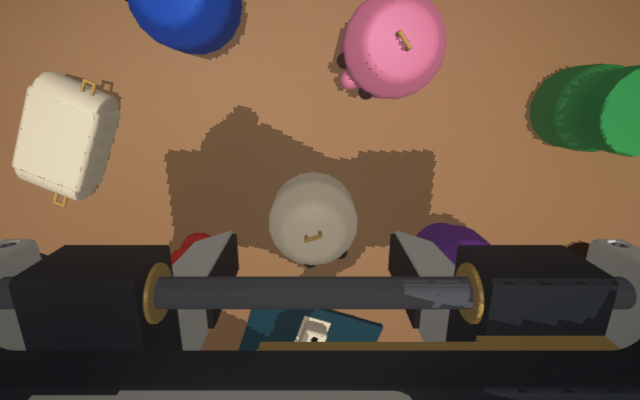

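The head is centred between the fingers at (313,220), and the red pin and purple head are outside them. Going down.

Request:
drive_tool --commands '[0,0,0,0.006,0,-0.1,75,0,0,0,0.006,0,-0.25,75,0,0,0,0.006,0,-0.4,75,0,0,0,0.006,0,-0.5,75,0,0,0,0.006,0,-0.56,75,0,0,0,0.006,0,-0.56,75,0,0,0,0.006,0,-0.56,65,0,0,0,0.006,0,-0.56,60]'

```text
clock: 9.12
tool_pos: [0.6368, -0.0783, 0.1973]
eef_rot: [3.141, -0.007, 0.245]
contact_force: [0.1, 0.1, -0.0]
width: 0.066
```

Request:
drive_tool --commands '[0,0,0,0,0,0,56,0,0,0,0,0,0,50,0,0,0,0,0,0,45,0,0,0,0,0,0,45,0,0,0,0,0,0,45,0,0,0,0,0,0,45,0,0,0,0,0,0,45,0,0,0,0,0,0,45]' --squeeze 15

```text
clock: 9.78
tool_pos: [0.6371, -0.0784, 0.1984]
eef_rot: [3.14, -0.009, 0.245]
contact_force: [0.1, 0.4, 5.3]
width: 0.0527
```

Request:
drive_tool --commands '[0,0,0,0,0,0.05,45,0,0,0,0,0,0.2,45,0,0,0,0,0,0.4,45,0,0,0,0,0,0.6,45,0,0,0,0,0,0.8,45,0,0,0,0,0,0.95,45,0,0,0,0,0,0.95,45,0,0,0,0,0,0.95,45]'

```text
clock: 10.45
tool_pos: [0.6371, -0.0783, 0.313]
eef_rot: [3.139, -0.01, 0.246]
contact_force: [-0.5, 0.3, -0.9]
width: 0.0528
```

```bash
python3 look.py 7 wrist side
```

```text
wrist [[0.243, 0.933, 0.263, 0.712], [-0.97, 0.233, 0.069, -0.06], [0.003, -0.272, 0.962, 0.294], [0.0, 0.0, 0.0, 1.0]] [349.5   0.  313.1]
side [[-0.795, 0.439, -0.418, 0.077], [-0.606, -0.588, 0.536, 0.623], [-0.011, 0.68, 0.733, 0.903], [0.0, 0.0, 0.0, 1.0]] [380.3   0.  316.6]
{'clock': 10.45, 'joint_pos': [-0.2422, 0.6291, 1.307, 0.0026, 1.1948, 1.0821], 'tool_pos': [0.6371, -0.0783, 0.313], 'eef_rot': [3.1388, -0.0105, 0.2455], 'contact_force': [-0.4761, 0.2624, -0.868], 'width': 0.0528}
```

View pics/wrist7.png

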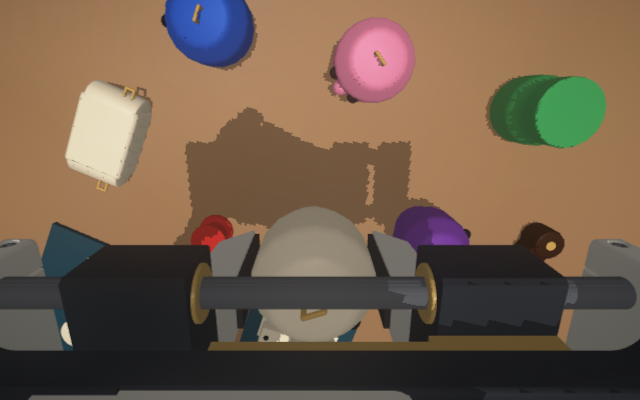

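View pics/side7.png

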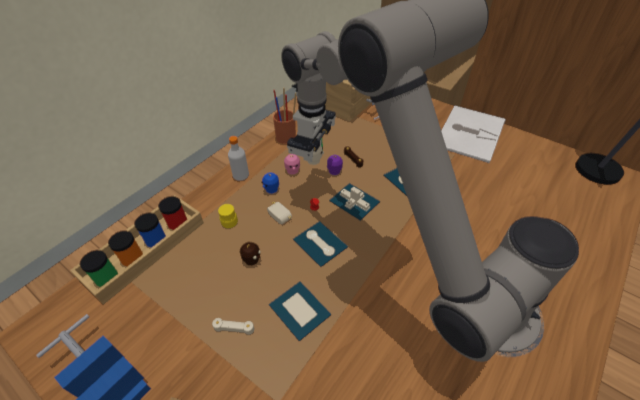

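The head is held upright. Carrying it to its card.

Request:
drive_tool --commands '[0,0,0,-0.15,-0.1,0,45,0,0,0,-0.3,-0.25,0,45,0,0,0,-0.45,-0.4,0,45,0,0,0,-0.6,-0.55,0,45,0,0,0,-0.75,-0.65,0,45,0,0,0,-0.9,-0.8,0,45,0,0,0,-1,-0.9,0,45,0,0,0,-1,-0.9,0,45]'

```text
clock: 11.22
tool_pos: [0.5145, -0.188, 0.3091]
eef_rot: [-3.14, -0.003, 0.243]
contact_force: [-0.5, -0.8, -0.8]
width: 0.0529
```

Request:
drive_tool --commands '[0,0,0,-0.15,-0.12,0,45,0,0,0,-0.3,-0.25,0,45,0,0,0,-0.45,-0.4,0,45,0,0,0,-0.6,-0.55,0,45,0,0,0,-0.75,-0.65,0,45,0,0,0,-0.85,-0.75,-0.1,45,0,0,0,-0.92,-0.83,-0.2,45,0,0,0,-0.92,-0.83,-0.2,45]'

```text
clock: 11.88
tool_pos: [0.4026, -0.2881, 0.2823]
eef_rot: [-3.136, 0.001, 0.241]
contact_force: [-0.4, 0.1, -0.2]
width: 0.0531
```

Request:
drive_tool --commands '[-0.013,-0.019,0,-0.005,0,-0.1,45,-0.013,-0.019,0,-0.005,0,-0.2,45,-0.013,-0.019,0,-0.005,0,-0.3,45,-0.013,-0.019,0,-0.005,0,-0.4,45,-0.013,-0.019,0,-0.005,0,-0.5,45,-0.013,-0.019,0,-0.005,0,-0.55,45,-0.013,-0.019,0,-0.005,0,-0.56,45,-0.013,-0.019,0,-0.005,0,-0.56,45]'

```text
clock: 12.55
tool_pos: [0.4024, -0.2877, 0.2147]
eef_rot: [3.14, -0.007, 0.241]
contact_force: [0.4, 1.1, -0.5]
width: 0.0531
```

```bash
python3 look.py 8 wrist side
```

```text
wrist [[0.239, 0.933, 0.267, 0.477], [-0.971, 0.23, 0.068, -0.27], [0.002, -0.276, 0.961, 0.195], [0.0, 0.0, 0.0, 1.0]] [349.5   0.  313.1]
side [[-0.795, 0.439, -0.418, 0.077], [-0.606, -0.588, 0.536, 0.623], [-0.011, 0.68, 0.733, 0.903], [0.0, 0.0, 0.0, 1.0]] [380.3   0.  316.6]
{'clock': 12.55, 'joint_pos': [-0.7772, 0.5314, 1.8385, 0.0071, 0.7664, 0.5471], 'tool_pos': [0.4024, -0.2877, 0.2147], 'eef_rot': [3.1397, -0.007, 0.2413], 'contact_force': [0.4076, 1.0561, -0.4653], 'width': 0.0531}
```

View pics/wrist8.png

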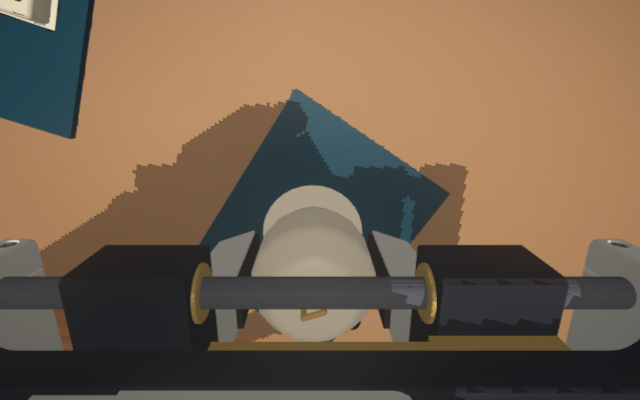

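The head hangs over the disc, whose far edge peeks out evenly at (312,187). Lowering the last 11 mm.

Request:
drive_tool --commands '[0,0,0,0,0,-0.03,45,0,0,0,0,0,-0.05,45,0,0,0,0,0,-0.07,45,0,0,0,0,0,-0.085,45,0,0,0,0,0,-0.09,45,0,0,0,0,0,-0.09,45,0,0,0,0,0,-0.09,45,0,0,0,0,0,-0.09,45]'

```text
clock: 13.32
tool_pos: [0.4024, -0.2881, 0.2048]
eef_rot: [3.138, -0.008, 0.241]
contact_force: [0.6, -0.3, -0.7]
width: 0.0527
```

Request:
drive_tool --commands '[0,0,0,0,0,0,53,0,0,0,0,0,0,55,0,0,0,0,0,0,58,0,0,0,0,0,0,62,0,0,0,0,0,0,70,0,0,0,0,0,0,75,0,0,0,0,0,0,75,0,0,0,0,0,0,75]'

```text
clock: 13.98
tool_pos: [0.4024, -0.2881, 0.2048]
eef_rot: [3.138, -0.008, 0.241]
contact_force: [-0.4, 0.4, -0.2]
width: 0.0748
```

Request:
drive_tool --commands '[0,0,0,0,0,0.1,75,0,0,0,0,0,0.3,75,0,0,0,0,0,0.5,75,0,0,0,0,0,0.7,75,0,0,0,-0.2,0,0.9,75,0,0,0,-0.3,0,1,75,0,0,0,-0.3,0,1,75,0,0,0,-0.3,0,1,75]'

```text
clock: 14.65
tool_pos: [0.3663, -0.2882, 0.3252]
eef_rot: [3.136, -0.009, 0.24]
contact_force: [0.2, 0.1, 0.3]
width: 0.075
```

```bash
python3 look.py 9 wrist side
```

```text
wrist [[0.238, 0.935, 0.265, 0.441], [-0.971, 0.228, 0.07, -0.27], [0.005, -0.274, 0.962, 0.306], [0.0, 0.0, 0.0, 1.0]] [349.5   0.  313.1]
side [[-0.795, 0.439, -0.418, 0.077], [-0.606, -0.588, 0.536, 0.623], [-0.011, 0.68, 0.733, 0.903], [0.0, 0.0, 0.0, 1.0]] [380.3   0.  316.6]
{'clock': 14.65, 'joint_pos': [-0.833, 0.3199, 1.8012, 0.0064, 1.0117, 0.4944], 'tool_pos': [0.3663, -0.2882, 0.3252], 'eef_rot': [3.1364, -0.009, 0.24], 'contact_force': [0.1587, 0.1192, 0.2939], 'width': 0.075}
```

View pics/wrist9.png

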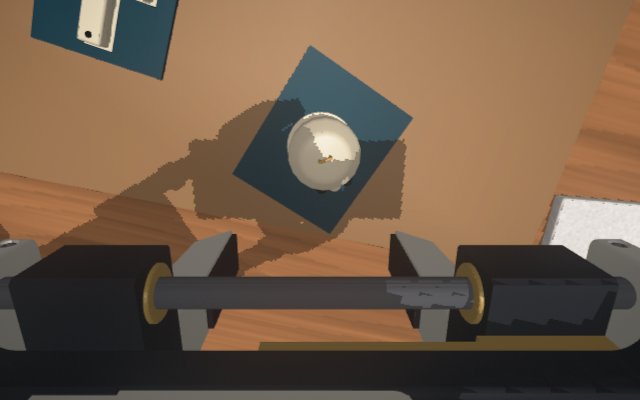

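The head stands on its card at (323,152), eye at (325,159); the card's corners are (310,45), (412,119), (331,233) and (233,174).

```bash
python3 - <<'E'
from h import *
d=dict(np.load("wrist9.npz"))
C=onz(d,[(310,45),(412,119),(331,233),(233,174)],.005)[:,:2];print(C.round(4),C.mean(0).round(4),"eye",onz(d,(325,159),.07)[0].round(4))
t=dict(np.load("top0.npz"));print("torso top@.02",[pose(t,c,.02) for c in blobs(cream(t["image"]),80,4000) if abs(c.reshape(-1,2).mean(0)-[289,164]).max()<5])
print("leg",[pose(t,c,.018) for c in blobs(cream(t["image"]),80,4000) if abs(c.reshape(-1,2).mean(0)-[152,220]).max()<8])
E
```

```text
[[ 0.4774 -0.2603]
 [ 0.4415 -0.3578]
 [ 0.3251 -0.3172]
 [ 0.3588 -0.2193]] [ 0.4007 -0.2886] eye [ 0.4018 -0.2894  0.07  ]
torso top@.02 [{'c': (0.643, 0.0888), 'ang': np.float64(-8.8), 'rc': [0.6429, 0.0888], 'rs': [45.8, 75.4], 'ra': 80.3}]
leg [{'c': (0.4934, 0.4311), 'ang': np.float64(31.0), 'rc': [0.4935, 0.4307], 'rs': [103.0, 28.2], 'ra': 30.9}]
```

Head is within about 1.5 mm of the card centre. Now the torso.

Request:
drive_tool --commands '[0,0,-0.1,0.1,0.25,0,80,0,0,-0.2,0.2,0.5,0,80,0,0,-0.25,0.3,0.75,0,80,0,0,-0.25,0.4,1,0,80,0,0,-0.25,0.5,1,0,80,0,0,-0.25,0.5,1,0,80,0,0,-0.25,0.5,1,0,80,0,0,-0.25,0.5,1,0,80]'

```text
clock: 15.42
tool_pos: [0.4265, -0.1684, 0.3232]
eef_rot: [3.14, -0.006, 0.11]
contact_force: [-0.7, -0.1, -0.1]
width: 0.0799
```

Request:
drive_tool --commands '[0,0,-0.1,0.1,0.25,0,80,0,0,-0.2,0.2,0.5,0,80,0,0,-0.25,0.3,0.75,0,80,0,0,-0.25,0.4,1,0,80,0,0,-0.25,0.5,1,0,80,0,0,-0.25,0.5,1,0,80,0,0,-0.25,0.5,1,0,80,0,0,-0.25,0.5,1,0,80]'

```text
clock: 16.08
tool_pos: [0.4858, -0.0495, 0.3228]
eef_rot: [3.14, -0.005, -0.023]
contact_force: [0.1, -0.1, 0.0]
width: 0.0804
```

Request:
drive_tool --commands '[0,0,-0.1,0.1,0.25,0,80,0,0,-0.2,0.2,0.5,0,80,0,0,-0.25,0.3,0.75,0,80,0,0,-0.26,0.4,1,0,80,0,0,-0.26,0.58,1,0,80,0,0,-0.26,0.58,1,0,80,0,0,-0.26,0.58,1,0,80,0,0,-0.26,0.58,1,0,80]'

```text
clock: 16.75
tool_pos: [0.5547, 0.0692, 0.3224]
eef_rot: [3.139, -0.003, -0.161]
contact_force: [-0.6, -0.2, -0.8]
width: 0.0802
```

```bash
python3 look.py 10 wrist top
```

```text
wrist [[-0.159, 0.948, 0.276, 0.631], [-0.987, -0.154, -0.043, 0.057], [0.002, -0.279, 0.96, 0.303], [0.0, 0.0, 0.0, 1.0]] [349.5   0.  313.1]
top [[0.025, 0.999, -0.049, 0.528], [-1.0, 0.024, -0.011, 0.008], [-0.009, 0.049, 0.999, 0.946], [0.0, 0.0, 0.0, 1.0]] [367.9   0.  316.2]
{'clock': 16.75, 'joint_pos': [-0.0123, 0.4794, 1.5493, -0.0032, 1.1099, 1.7204], 'tool_pos': [0.5547, 0.0692, 0.3224], 'eef_rot': [3.1392, -0.0034, -0.1605], 'contact_force': [-0.6475, -0.1668, -0.8252], 'width': 0.0802}
```

View pics/wrist10.png

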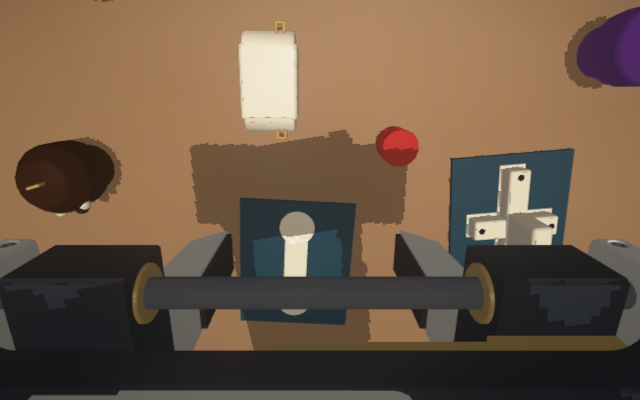

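The torso is at (269,80), with brass eyes at (280,25) and (282,134). The red pin is at (398,145).

```bash
python3 - <<'E'
from h import *
d=dict(np.load("wrist10.npz"));im=d["image"]
big=cv2.resize(im[10:150,220:320,::-1],None,fx=4,fy=4,interpolation=cv2.INTER_CUBIC);cv2.imwrite("pics/crop10.png",big)
m=cream(im,150,80)[10:150,220:320]
for c in blobs(m,800):
    c=c+np.array([220,10]);print(pose(d,c,.02));q=c.reshape(-1,2);print(q.min(0),q.max(0))
    for v in(60,75,90,105):
        r=q[q[:,1]==v][:,0];print(v,r.min(),r.max(),onz(d,(r.min(),v),.026)[0].round(4),onz(d,(r.max(),v),.014)[0].round(4))
print(onz(d,[(280,25),(282,134)],.014))
E
```

```text
{'c': (0.6429, 0.0894), 'ang': np.float64(-9.4), 'rc': [0.6428, 0.0895], 'rs': [44.7, 74.2], 'ra': 80.1}
[238  30] [297 131]
60 239 296 [0.6616 0.107  0.026 ] [0.6559 0.0656 0.014 ]
75 239 297 [0.6513 0.1093 0.026 ] [0.6449 0.0667 0.014 ]
90 240 297 [0.6406 0.1109 0.026 ] [0.6338 0.0687 0.014 ]
105 241 297 [0.6296 0.1126 0.026 ] [0.6224 0.0707 0.014 ]
[[0.68220467 0.07325238 0.014     ]
 [0.60166804 0.08679079 0.014     ]]
```

View pics/crop10.png

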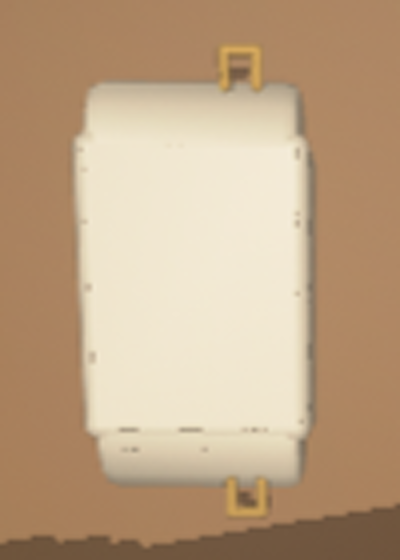

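Request:
drive_tool --commands '[0,0,-0.01,0.2,0.05,0,80,0,0,-0.01,0.4,0.1,-0.1,80,0,0,-0.01,0.6,0.165,-0.25,80,0,0,-0.01,0.73,0.165,-0.4,80,0,0,-0.01,0.73,0.165,-0.55,80,0,0,-0.01,0.73,0.165,-0.65,80,0,0,-0.01,0.73,0.165,-0.65,80,0,0,-0.01,0.73,0.165,-0.65,80]'

```text
clock: 17.52
tool_pos: [0.6417, 0.0886, 0.2446]
eef_rot: [3.139, -0.002, -0.166]
contact_force: [-0.5, 0.3, -0.6]
width: 0.08
```

```bash
python3 look.py 11 wrist
```

```text
wrist [[-0.165, 0.947, 0.277, 0.718], [-0.986, -0.159, -0.044, 0.076], [0.002, -0.28, 0.96, 0.225], [0.0, 0.0, 0.0, 1.0]] [349.5   0.  313.1]
{'clock': 17.5167, 'joint_pos': [0.0196, 0.7129, 1.3526, -0.0033, 1.0743, 1.7585], 'tool_pos': [0.6417, 0.0886, 0.2446], 'eef_rot': [3.1391, -0.0024, -0.1665], 'contact_force': [-0.5398, 0.2843, -0.5876], 'width': 0.08}
```

View pics/wrist11.png

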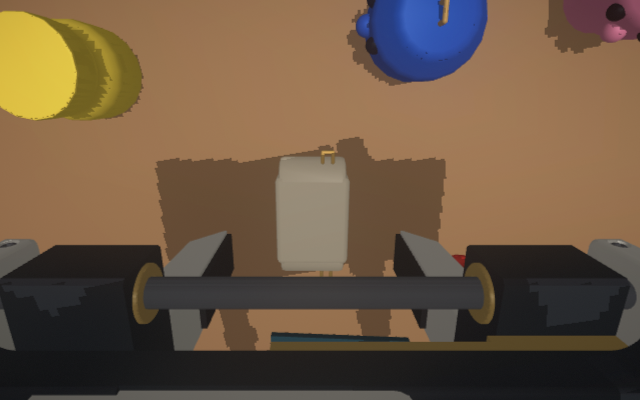

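The torso (276–348, centre 312) is centred and square to the jaws. Going down.

Request:
drive_tool --commands '[0,0,0,0.005,0,-0.1,80,0,0,0,0.005,0,-0.2,80,0,0,0,0.005,0,-0.35,80,0,0,0,0.005,0,-0.45,80,0,0,0,0.005,0,-0.5,80,0,0,0,0.005,0,-0.52,75,0,0,0,0.005,0,-0.525,70,0,0,0,0.005,0,-0.525,60]'

```text
clock: 18.23
tool_pos: [0.6429, 0.0888, 0.183]
eef_rot: [3.14, -0.005, -0.166]
contact_force: [0.1, -0.6, 0.0]
width: 0.0673
```

Request:
drive_tool --commands '[0,0,0,0,0,0,55,0,0,0,0,0,0,48,0,0,0,0,0,0,40,0,0,0,0,0,0,36,0,0,0,0,0,0,36,0,0,0,0,0,0,36,0,0,0,0,0,0,36,0,0,0,0,0,0,36]' --squeeze 20

```text
clock: 18.9
tool_pos: [0.6431, 0.0888, 0.1836]
eef_rot: [3.14, -0.006, -0.166]
contact_force: [-0.8, 0.3, 5.5]
width: 0.0441
```

Request:
drive_tool --commands '[0,0,0,0,0,0.05,36,0,0,0,0,0,0.2,36,0,0,0,0,0,0.4,36,0,0,0,0,0,0.6,36,0,0,0,0,0,0.8,36,0,0,0,0,0,0.95,36,0,0,0,0,0,0.95,36,0,0,0,0,0,0.95,36]'

```text
clock: 19.57
tool_pos: [0.6431, 0.0888, 0.2981]
eef_rot: [3.14, -0.008, -0.166]
contact_force: [0.1, -0.3, -1.1]
width: 0.0437
```

```bash
python3 look.py 12 wrist
```

```text
wrist [[-0.165, 0.948, 0.272, 0.719], [-0.986, -0.159, -0.044, 0.076], [0.001, -0.275, 0.961, 0.279], [0.0, 0.0, 0.0, 1.0]] [349.5   0.  313.1]
{'clock': 19.5667, 'joint_pos': [0.0199, 0.6572, 1.298, -0.0031, 1.1792, 1.7581], 'tool_pos': [0.6431, 0.0888, 0.2981], 'eef_rot': [3.1401, -0.0076, -0.1663], 'contact_force': [0.0612, -0.3377, -1.0947], 'width': 0.0437}
```

View pics/wrist12.png

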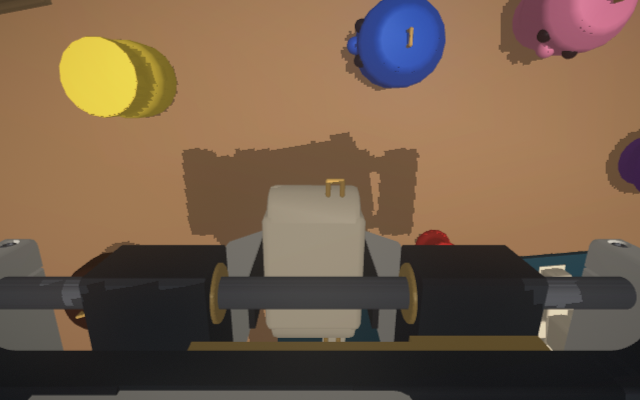

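The torso is held square. Carrying it to its card.

Request:
drive_tool --commands '[0,0,-0.02,-0.15,0.1,0,36,0,0,-0.05,-0.3,0.25,0,36,0,0,-0.05,-0.45,0.4,0,36,0,0,-0.05,-0.6,0.55,0,36,0,0,-0.05,-0.75,0.7,0,36,0,0,-0.05,-0.9,0.8,0,36,0,0,-0.05,-1,0.85,0,36,0,0,-0.05,-1,0.85,0,36]'

```text
clock: 20.28
tool_pos: [0.52, 0.1921, 0.2947]
eef_rot: [3.138, 0.001, -0.19]
contact_force: [0.2, 0.2, -0.9]
width: 0.044
```

Request:
drive_tool --commands '[0,-0.01,-0.02,-0.1,0.1,0,36,0,-0.01,-0.05,-0.2,0.2,0,36,0,-0.01,-0.05,-0.3,0.3,0,36,0,-0.01,-0.05,-0.4,0.35,0,36,0,-0.01,-0.05,-0.5,0.4,0,36,0,-0.01,-0.05,-0.5,0.4,0,36,0,-0.01,-0.05,-0.5,0.4,0,36,0,-0.01,-0.05,-0.5,0.4,0,36]'

```text
clock: 20.95
tool_pos: [0.4606, 0.2397, 0.2947]
eef_rot: [3.139, -0.005, -0.217]
contact_force: [0.8, 0.3, 0.1]
width: 0.0439
```

```bash
python3 look.py 13 wrist
```

```text
wrist [[-0.214, 0.938, 0.272, 0.536], [-0.977, -0.207, -0.057, 0.223], [0.002, -0.278, 0.961, 0.275], [0.0, 0.0, 0.0, 1.0]] [349.5   0.  313.1]
{'clock': 20.95, 'joint_pos': [0.3336, 0.4478, 1.6945, -0.006, 0.9964, 2.1241], 'tool_pos': [0.4606, 0.2397, 0.2947], 'eef_rot': [3.1388, -0.0051, -0.2165], 'contact_force': [0.8078, 0.3242, 0.0846], 'width': 0.0439}
```

View pics/wrist13.png

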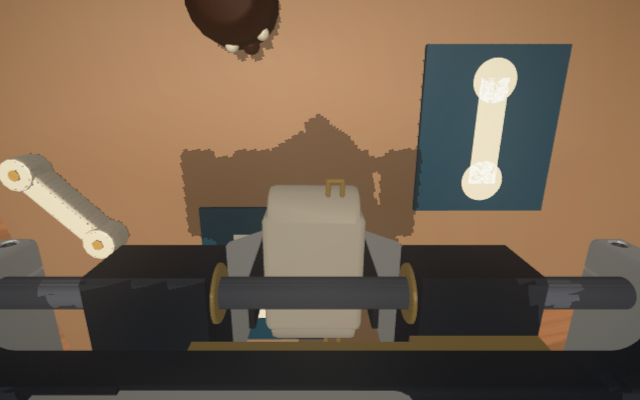

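The torso is held over the way to its card, whose corner is at (200,208). Also visible are the cream leg, with eyes at (14,175) and (98,245), and the leg card with its painted knobs at (495,81) and (482,181). Measuring these for later.

Request:
drive_tool --commands '[0,0,0,-0.15,0.13,0,36,0,0,0,-0.3,0.25,0,36,0,0,0,-0.45,0.38,-0.05,36,0,0,0,-0.538,0.465,-0.15,36,0,0,0,-0.538,0.465,-0.3,36,0,0,0,-0.538,0.465,-0.45,36,0,0,0,-0.538,0.465,-0.55,36,0,0,0,-0.538,0.465,-0.6,36]'

```text
clock: 21.67
tool_pos: [0.3964, 0.295, 0.2212]
eef_rot: [3.137, -0.004, -0.217]
contact_force: [-0.1, 0.3, -1.3]
width: 0.0437
```

```bash
python3 look.py 14 wrist; python3 - <<'E'
from h import *
d=dict(np.load("wrist13.npz"))
L=onz(d,[(14,175),(98,245)],.024)[:,:2];print("leg",L,L.mean(0),np.linalg.norm(L[0]-L[1]),np.degrees(np.arctan2(*(L[0]-L[1])[::-1])))
C=onz(d,[(427,44),(571,44),(541,210),(414,210)],.005)[:,:2];print("card",C.mean(0),np.degrees(np.arctan2(*(C[0]-C[3])[::-1])),np.degrees(np.arctan2(*(C[1]-C[2])[::-1])),np.degrees(np.arctan2(*(C[0]-C[1])[::-1])))
m=cream(d["image"],150,110)[45:208,430:545]
for c in blobs(m,800): print("bar",pose(d,c+np.array([430,45]),.005))
E
```

```text
wrist [[-0.215, 0.938, 0.273, 0.471], [-0.977, -0.208, -0.057, 0.278], [0.004, -0.279, 0.96, 0.202], [0.0, 0.0, 0.0, 1.0]] [349.5   0.  313.1]
{'clock': 21.6667, 'joint_pos': [0.4861, 0.5209, 1.8327, -0.0078, 0.7879, 2.2798], 'tool_pos': [0.3964, 0.295, 0.2212], 'eef_rot': [3.1375, -0.0037, -0.2174], 'contact_force': [-0.1069, 0.2983, -1.2854], 'width': 0.0437}
leg [[0.52569619 0.45005469]
 [0.45976155 0.4111356 ]] [0.49272887 0.43059514] 0.07656416894376832 30.551980820349822
card [0.47801355 0.09814477] -12.044758881766406 -11.824660195566093 77.63197213188342
bar {'c': (0.478, 0.098), 'ang': np.float64(-12.3), 'rc': [0.478, 0.0981], 'rs': [32.2, 106.9], 'ra': 77.6}
```

View pics/wrist14.png

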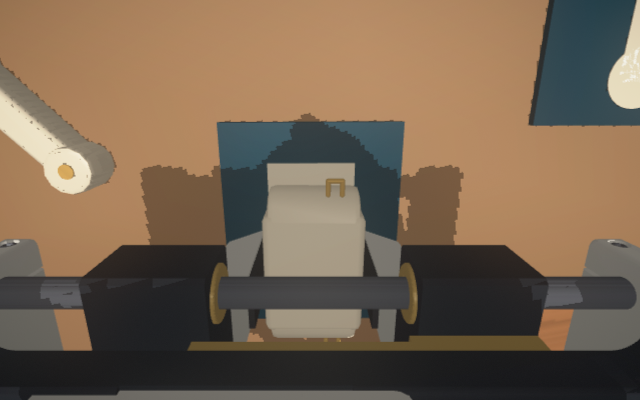

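The card edge (218–405) and painted rectangle (268–355) are centred on column 311.5, the same as the torso. Lowering.

Request:
drive_tool --commands '[0,0,0,0,0.004,-0.06,36,0,0,0,-0.003,0.004,-0.12,36,0,0,0,-0.003,0.004,-0.17,36,0,0,0,-0.003,0.004,-0.21,36,0,0,0,-0.003,0.004,-0.24,36,0,0,0,-0.003,0.004,-0.262,36,0,0,0,-0.003,0.004,-0.264,36,0,0,0,-0.003,0.004,-0.264,36]'

```text
clock: 22.38
tool_pos: [0.396, 0.2954, 0.1892]
eef_rot: [3.137, -0.003, -0.218]
contact_force: [-0.3, -0.6, -1.0]
width: 0.044
```

Request:
drive_tool --commands '[0,0,0,0,0,0,44,0,0,0,0,0,0,46,0,0,0,0,0,0,49,0,0,0,0,0,0,54,0,0,0,0,0,0,60,0,0,0,0,0,0,64,0,0,0,0,0,0,64,0,0,0,0,0,0,64]'

```text
clock: 23.05
tool_pos: [0.396, 0.2954, 0.1892]
eef_rot: [3.137, -0.003, -0.218]
contact_force: [-0.5, 0.5, 0.6]
width: 0.0641
```

Request:
drive_tool --commands '[0,0,0,0,0,0.1,64,0,0,0,0,0,0.3,64,0,0,0,0,0,0.5,64,0,0,0,0,0,0.75,64,0,0,0,-0.2,0,1,64,0,0,0,-0.3,0,1,64,0,0,0,-0.3,0,1,64,0,0,0,-0.3,0,1,64]'

```text
clock: 23.72
tool_pos: [0.3596, 0.2954, 0.309]
eef_rot: [3.137, -0.003, -0.217]
contact_force: [-0.1, 0.0, 0.1]
width: 0.0643
```

```bash
python3 look.py 15 wrist
```

```text
wrist [[-0.215, 0.938, 0.274, 0.435], [-0.977, -0.207, -0.056, 0.279], [0.004, -0.279, 0.96, 0.289], [0.0, 0.0, 0.0, 1.0]] [349.5   0.  313.1]
{'clock': 23.7167, 'joint_pos': [0.5245, 0.3431, 1.8201, -0.0068, 0.9791, 2.3157], 'tool_pos': [0.3596, 0.2954, 0.309], 'eef_rot': [3.1369, -0.0032, -0.2166], 'contact_force': [-0.1158, 0.036, 0.1294], 'width': 0.0643}
```

View pics/wrist15.png

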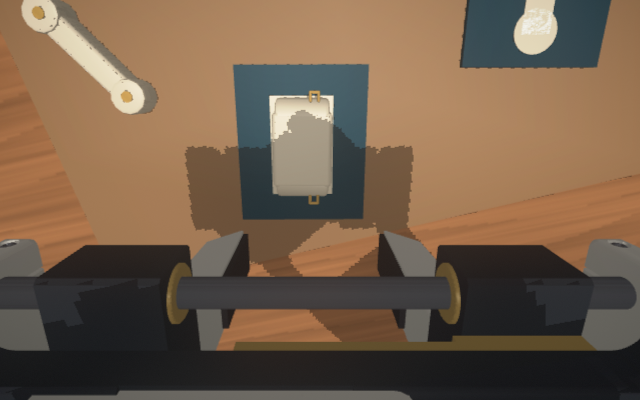

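The torso lies within its painted rectangle, card corners at (234,65), (368,65), (362,218) and (243,218). Now the leg.

Request:
drive_tool --commands '[0,0,0.2,0.15,0.1,0,50,0,0,0.4,0.2,0.2,0,50,0,0,0.6,0.25,0.3,0,50,0,0,0.72,0.3,0.4,0,50,0,0,0.72,0.3,0.5,0,50,0,0,0.72,0.3,0.5,0,50,0,0,0.72,0.3,0.5,0,50,0,0,0.72,0.3,0.5,0,50]'

```text
clock: 24.43
tool_pos: [0.3958, 0.355, 0.3078]
eef_rot: [3.135, -0.001, 0.159]
contact_force: [0.0, -0.6, 0.8]
width: 0.0496
```

Request:
drive_tool --commands '[0,0,0.2,0.05,0.1,0,50,0,0,0.4,0.1,0.15,0,50,0,0,0.6,0.15,0.2,0,50,0,0,0.72,0.2,0.25,0,50,0,0,0.72,0.2,0.25,0,50,0,0,0.72,0.2,0.25,0,50,0,0,0.72,0.2,0.25,0,50,0,0,0.72,0.2,0.25,0,50]'

```text
clock: 25.1
tool_pos: [0.4194, 0.3845, 0.3078]
eef_rot: [3.135, -0.001, 0.534]
contact_force: [0.4, 0.6, -0.1]
width: 0.0501
```

```bash
python3 look.py 16 wrist
```

```text
wrist [[0.509, 0.827, 0.239, 0.486], [-0.861, 0.487, 0.149, 0.423], [0.006, -0.282, 0.959, 0.288], [0.0, 0.0, 0.0, 1.0]] [349.5   0.  313.1]
{'clock': 25.1, 'joint_pos': [0.6089, 0.5129, 1.5365, -0.0071, 1.0922, 1.649], 'tool_pos': [0.4194, 0.3845, 0.3078], 'eef_rot': [3.1353, -0.0005, 0.5339], 'contact_force': [0.3556, 0.5965, -0.076], 'width': 0.0501}
```

View pics/wrist16.png

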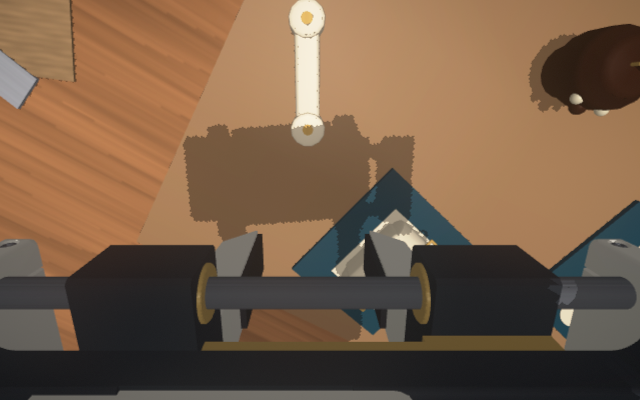

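The leg stands nearly vertical in the view, with eyes at (307,18) and (308,130).

```bash
python3 - <<'E'
from h import *
d=dict(np.load("wrist16.npz"))
L=onz(d,[(307,18),(308,130)],.024)[:,:2];c=L.mean(0);print(L,c,np.linalg.norm(L[0]-L[1]),np.degrees(np.arctan2(*(L[0]-L[1])[::-1])))
print("shift units",(c-[.4194,.3845])/.12)
d=dict(np.load("wrist15.npz"))
C=onz(d,[(234,65),(368,65),(362,218),(243,218)],.005)[:,:2];print("card",C.mean(0))
m=cream(d["image"],90,110)[85:205,262:340]
for c in blobs(m,500): print(pose(d,c+np.array([262,85]),.02))
E
```

```text
[[0.52550033 0.44977207]
 [0.46023376 0.41072383]] [0.49286704 0.43024795] 0.07605583783240147 30.891603150553244
shift units [0.61222534 0.3812329 ]
card [0.39456926 0.29576767]
{'c': (0.4018, 0.2947), 'ang': np.float64(-11.2), 'rc': [0.3986, 0.2959], 'rs': [58.6, 89.3], 'ra': 75.3}
```

Request:
drive_tool --commands '[0,0,0.007,0.2,0.13,-0.05,50,0,0,0.007,0.4,0.26,-0.15,50,0,0,0.007,0.6,0.38,-0.25,50,0,0,0.007,0.612,0.381,-0.4,50,0,0,0.007,0.612,0.381,-0.5,50,0,0,0.007,0.612,0.381,-0.55,50,0,0,0.007,0.612,0.381,-0.55,50,0,0,0.007,0.612,0.381,-0.55,50]'

```text
clock: 25.82
tool_pos: [0.4924, 0.4301, 0.2422]
eef_rot: [3.135, -0.0, 0.538]
contact_force: [-0.7, 0.5, 0.4]
width: 0.0498
```

```bash
python3 look.py 17 wrist
```

```text
wrist [[0.513, 0.825, 0.239, 0.558], [-0.859, 0.49, 0.15, 0.469], [0.006, -0.282, 0.959, 0.222], [0.0, 0.0, 0.0, 1.0]] [349.5   0.  313.1]
{'clock': 25.8167, 'joint_pos': [0.6022, 0.7259, 1.3333, -0.007, 1.0825, 1.6384], 'tool_pos': [0.4924, 0.4301, 0.2422], 'eef_rot': [3.1354, -0.0003, 0.538], 'contact_force': [-0.666, 0.5344, 0.4027], 'width': 0.0498}
```

View pics/wrist17.png

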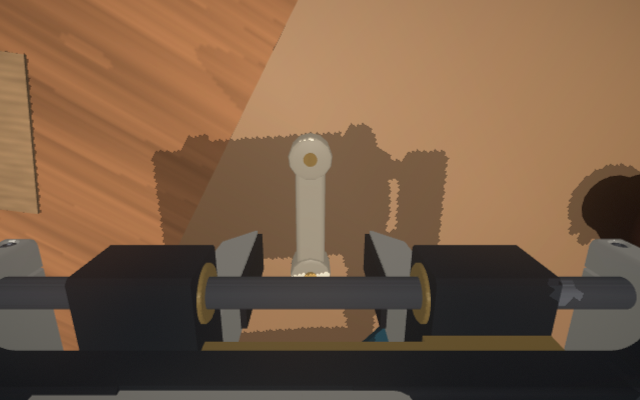

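The leg is aligned and central (column 310). Down, close, lift.

Request:
drive_tool --commands '[0,0,0,0.003,0,-0.1,50,0,0,0,0.003,0,-0.2,50,0,0,0,0.003,0,-0.35,50,0,0,0,0.003,0,-0.43,50,0,0,0,0.003,0,-0.48,50,0,0,0,0.003,0,-0.5,45,0,0,0,0.003,0,-0.505,40,0,0,0,0.003,0,-0.505,32]'

```text
clock: 26.53
tool_pos: [0.4931, 0.4304, 0.1826]
eef_rot: [3.136, -0.002, 0.538]
contact_force: [-0.4, 0.1, -0.3]
width: 0.0372
```

Request:
drive_tool --commands '[0,0,0,0,0,0,28,0,0,0,0,0,0,22,0,0,0,0,0,0,16,0,0,0,0,0,0,10,0,0,0,0,0,0,10,0,0,0,0,0,0,10,0,0,0,0,0,0,10,0,0,0,0,0,0,10]' --squeeze 20

```text
clock: 27.2
tool_pos: [0.4933, 0.4306, 0.1833]
eef_rot: [3.136, -0.003, 0.538]
contact_force: [-0.7, 0.1, 5.5]
width: 0.018
```

Request:
drive_tool --commands '[0,0,0,0,0,0.05,10,0,0,0,0,0,0.2,10,0,0,0,0,0,0.4,10,0,0,0,0,0,0.6,10,0,0,0,0,0,0.8,10,0,0,0,0,0,0.95,10,0,0,0,0,0,1,10,0,0,0,0,0,1,10]'

```text
clock: 27.87
tool_pos: [0.4934, 0.4307, 0.3049]
eef_rot: [3.136, -0.006, 0.538]
contact_force: [0.0, 0.2, -1.0]
width: 0.0181
```

```bash
python3 look.py 18 wrist
```

```text
wrist [[0.513, 0.826, 0.234, 0.56], [-0.859, 0.491, 0.146, 0.47], [0.006, -0.276, 0.961, 0.286], [0.0, 0.0, 0.0, 1.0]] [349.5   0.  313.1]
{'clock': 27.8667, 'joint_pos': [0.602, 0.6613, 1.2698, -0.0067, 1.2043, 1.6371], 'tool_pos': [0.4934, 0.4307, 0.3049], 'eef_rot': [3.1358, -0.0065, 0.538], 'contact_force': [0.0072, 0.1534, -0.9844], 'width': 0.0181}
```

View pics/wrist18.png

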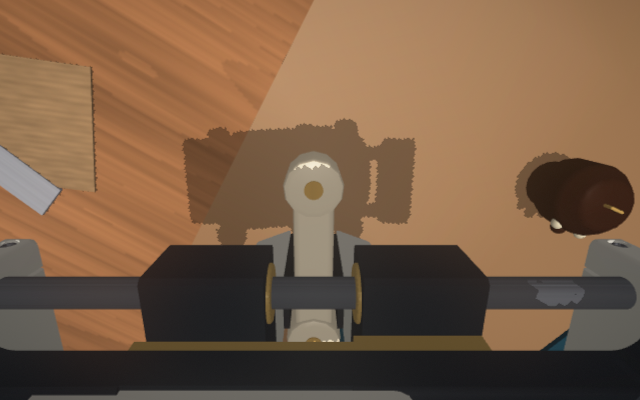

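The leg is held square. Carrying it to its card.

Request:
drive_tool --commands '[0,0,-0.1,0,-0.15,0,10,0,0,-0.2,0,-0.3,0,10,0,0,-0.3,-0.02,-0.45,0,10,0,0,-0.4,-0.04,-0.6,0,10,0,0,-0.5,-0.04,-0.75,0,10,0,0,-0.5,-0.04,-0.9,0,10,0,0,-0.5,-0.04,-1,0,10,0,0,-0.5,-0.04,-1,0,10]'

```text
clock: 28.58
tool_pos: [0.4882, 0.3085, 0.3017]
eef_rot: [3.134, -0.0, 0.275]
contact_force: [0.0, 0.1, -1.2]
width: 0.0179
```

Request:
drive_tool --commands '[0,0,-0.1,0,-0.15,0,10,0,0,-0.2,0,-0.3,0,10,0,0,-0.3,-0.02,-0.45,0,10,0,0,-0.4,-0.04,-0.6,0,10,0,0,-0.5,-0.04,-0.75,0,10,0,0,-0.5,-0.04,-0.9,0,10,0,0,-0.5,-0.04,-1,0,10,0,0,-0.5,-0.04,-1,0,10]'

```text
clock: 29.25
tool_pos: [0.4836, 0.1873, 0.3012]
eef_rot: [3.134, 0.001, 0.012]
contact_force: [0.1, -0.2, -1.3]
width: 0.0178
```

Request:
drive_tool --commands '[0,0,-0.1,0,-0.15,0,10,0,0,-0.2,0,-0.3,0,10,0,0,-0.3,-0.02,-0.45,0,10,0,0,-0.43,-0.04,-0.6,0,10,0,0,-0.43,-0.04,-0.75,-0.1,10,0,0,-0.43,-0.04,-0.77,-0.3,10,0,0,-0.43,-0.04,-0.77,-0.5,10,0,0,-0.43,-0.04,-0.77,-0.6,10]'

```text
clock: 29.92
tool_pos: [0.4784, 0.0953, 0.2269]
eef_rot: [3.134, 0.004, -0.214]
contact_force: [-0.1, -0.0, -0.8]
width: 0.0176
```

```bash
python3 look.py 19 wrist
```

```text
wrist [[-0.212, 0.936, 0.281, 0.553], [-0.977, -0.205, -0.054, 0.079], [0.007, -0.286, 0.958, 0.207], [0.0, 0.0, 0.0, 1.0]] [349.5   0.  313.1]
{'clock': 29.9167, 'joint_pos': [0.0414, 0.5041, 1.8432, -0.0093, 0.7998, 1.8324], 'tool_pos': [0.4784, 0.0953, 0.2269], 'eef_rot': [3.1338, 0.0036, -0.2138], 'contact_force': [-0.0504, -0.0067, -0.7716], 'width': 0.0176}
```

View pics/wrist19.png

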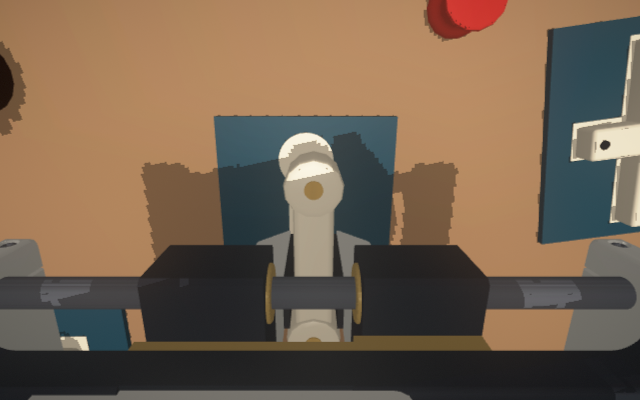

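The leg is above its card about 3 mm too far right (leg at column 313, painted knob at 306), which agrees with the readout. Correcting while lowering.

Request:
drive_tool --commands '[0,-0.013,0,0,0.026,0,10,0,-0.013,0,0,0.026,-0.05,10,0,-0.013,0,0,0.026,-0.1,10,0,-0.013,0,0,0.026,-0.14,10,0,-0.013,0,0,0.026,-0.18,10,0,-0.013,0,0,0.026,-0.22,10,0,-0.013,0,0,0.026,-0.22,10,0,-0.013,0,0,0.026,-0.22,10]'

```text
clock: 30.63
tool_pos: [0.4779, 0.0985, 0.1989]
eef_rot: [3.134, 0.0, -0.214]
contact_force: [0.1, 0.6, -1.4]
width: 0.0176
```

```bash
python3 look.py 20 wrist
```

```text
wrist [[-0.212, 0.937, 0.278, 0.553], [-0.977, -0.205, -0.054, 0.082], [0.007, -0.283, 0.959, 0.179], [0.0, 0.0, 0.0, 1.0]] [349.5   0.  313.1]
{'clock': 30.6333, 'joint_pos': [0.0481, 0.5519, 1.8645, -0.0104, 0.7273, 1.8403], 'tool_pos': [0.4779, 0.0985, 0.1989], 'eef_rot': [3.1344, 0.0002, -0.2136], 'contact_force': [0.0846, 0.6292, -1.4183], 'width': 0.0176}
```

View pics/wrist20.png

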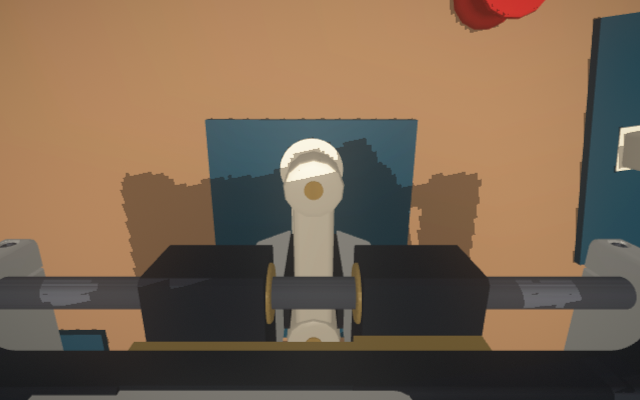

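Now centred (painted knob 312, leg 313). Lowering and releasing.

Request:
drive_tool --commands '[0,0,0,0.004,0.002,-0.02,10,0,0,0,0.004,0.002,-0.04,10,0,0,0,0.004,0.002,-0.06,10,0,0,0,0.004,0.002,-0.075,10,0,0,0,0.004,0.002,-0.083,10,0,0,0,0.004,0.002,-0.083,10,0,0,0,0.004,0.002,-0.083,10,0,0,0,0.004,0.002,-0.083,10]'

```text
clock: 31.35
tool_pos: [0.4785, 0.0988, 0.1893]
eef_rot: [3.134, -0.0, -0.214]
contact_force: [-0.4, -0.4, -0.6]
width: 0.0175
```

Request:
drive_tool --commands '[0,0,0,0,0,0,18,0,0,0,0,0,0,20,0,0,0,0,0,0,23,0,0,0,0,0,0,28,0,0,0,0,0,0,34,0,0,0,0,0,0,40,0,0,0,0,0,0,44,0,0,0,0,0,0,44]'

```text
clock: 32.02
tool_pos: [0.4785, 0.0988, 0.1893]
eef_rot: [3.134, -0.0, -0.214]
contact_force: [0.1, 0.1, 0.2]
width: 0.0435
```

Request:
drive_tool --commands '[0,0,0,0,0,0.1,44,0,0,0,0,0,0.3,44,0,0,0,0,0,0.5,44,0,0,0,0,0,0.75,44,0,0,0,-0.2,0,1,44,0,0,0,-0.4,0,1,44,0,0,0,-0.5,0,1,44,0,0,0,-0.5,0,1,44]'

```text
clock: 32.68
tool_pos: [0.4163, 0.0989, 0.3097]
eef_rot: [3.134, 0.001, -0.213]
contact_force: [-0.2, -0.3, -1.5]
width: 0.0443
```

```bash
python3 look.py 21 wrist
```

```text
wrist [[-0.211, 0.937, 0.278, 0.491], [-0.977, -0.204, -0.053, 0.082], [0.007, -0.283, 0.959, 0.29], [0.0, 0.0, 0.0, 1.0]] [349.5   0.  313.1]
{'clock': 32.6833, 'joint_pos': [0.056, 0.2813, 1.9131, -0.0085, 0.9497, 1.8448], 'tool_pos': [0.4163, 0.0989, 0.3097], 'eef_rot': [3.1343, 0.0006, -0.2131], 'contact_force': [-0.1739, -0.3411, -1.5248], 'width': 0.0443}
```

View pics/wrist21.png

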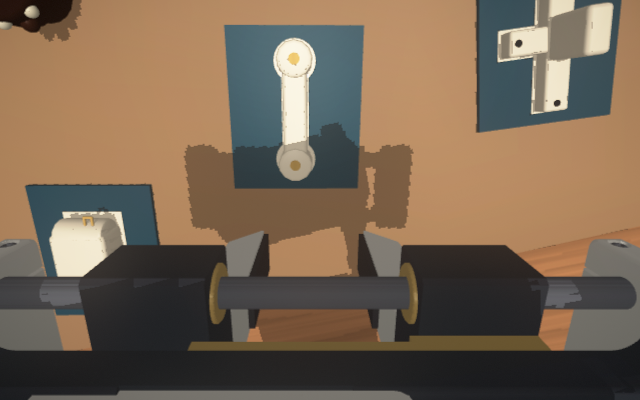

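All on the leg card: leg eyes at (294,58) and (295,165), card corners at (225,26), (364,26), (358,187) and (236,188). Backing off, then a last look from above.

Request:
drive_tool --commands '[0,0,0,0,-0.2,0.2,44,0,0,0,0,-0.4,0.4,44,0,0,0,-0.2,-0.6,0.6,44,0,0,0,-0.3,-0.8,0.8,44,0,0,0,-0.4,-1,0.9,44,0,0,0,-0.4,-1,0.9,44,0,0,0,-0.4,-1,0.9,44,0,0,0,-0.4,-1,0.9,44]'

```text
clock: 33.4
tool_pos: [0.3704, -0.0212, 0.4173]
eef_rot: [3.135, -0.001, -0.214]
contact_force: [0.2, 0.5, 0.0]
width: 0.0442
```

```bash
python3 look.py 22 wrist top side; python3 - <<'E'
from h import *
d=dict(np.load("wrist21.npz"))
L=onz(d,[(294,58),(295,165)],.029)[:,:2];C=onz(d,[(225,26),(364,26),(358,187),(236,188)],.005)[:,:2]
print("leg",L.mean(0),np.degrees(np.arctan2(*(L[0]-L[1])[::-1])),"card",C.mean(0))
t=dict(np.load("top22.npz"))
for c in blobs(dark(t["image"]),600,6000): print("card",pose(t,c,.005))
for z,n in((.015,'')  ,):
  for c in blobs(cream(t["image"]),80,4000):
    u=c.reshape(-1,2).mean(0)
    if 130<u[0]<520 and 90<u[1]<300: print(u.round(),pose(t,c,z))
E
```

```text
wrist [[-0.212, 0.937, 0.277, 0.445], [-0.977, -0.205, -0.054, -0.038], [0.006, -0.282, 0.959, 0.398], [0.0, 0.0, 0.0, 1.0]] [349.5   0.  313.1]
top [[0.025, 0.999, -0.049, 0.528], [-1.0, 0.024, -0.011, 0.008], [-0.009, 0.049, 0.999, 0.946], [0.0, 0.0, 0.0, 1.0]] [367.9   0.  316.2]
side [[-0.795, 0.439, -0.418, 0.077], [-0.606, -0.588, 0.536, 0.623], [-0.011, 0.68, 0.733, 0.903], [0.0, 0.0, 0.0, 1.0]] [380.3   0.  316.6]
{'clock': 33.4, 'joint_pos': [-0.2621, 0.0419, 1.8714, -0.0069, 1.2275, 1.5251], 'tool_pos': [0.3704, -0.0212, 0.4173], 'eef_rot': [3.135, -0.0005, -0.2142], 'contact_force': [0.169, 0.4994, 0.0064], 'width': 0.0442}
leg [0.47767734 0.0975139 ] -12.502185879247723 card [0.47761066 0.09749836]
card {'c': (0.4021, -0.2872), 'ang': np.float64(-20.0), 'rc': [0.4021, -0.2872], 'rs': [101.0, 122.5], 'ra': 70.4}
card {'c': (0.3956, 0.2952), 'ang': np.float64(-12.6), 'rc': [0.3957, 0.2951], 'rs': [101.0, 122.8], 'ra': 77.7}
card {'c': (0.4904, -0.1002), 'ang': np.float64(-4.5), 'rc': [0.4905, -0.1002], 'rs': [100.7, 122.6], 'ra': 85.7}
card {'c': (0.479, 0.0982), 'ang': np.float64(-12.5), 'rc': [0.4789, 0.098], 'rs': [100.5, 122.1], 'ra': 77.6}
card {'c': (0.621, 0.6676), 'ang': np.float64(1.7), 'rc': [0.6085, 0.6801], 'rs': [145.2, 145.8], 'ra': 26.0}
[318. 295.] {'c': (0.3167, 0.0111), 'ang': np.float64(-67.8), 'rc': [0.3104, 0.0022], 'rs': [61.4, 43.2], 'ra': 77.6}
[439. 264.] {'c': (0.4005, -0.2924), 'ang': np.float64(70.6), 'rc': [0.4012, -0.2934], 'rs': [59.6, 69.8], 'ra': 0.6}
[206. 259.] {'c': (0.3959, 0.2944), 'ang': np.float64(-12.8), 'rc': [0.3971, 0.2946], 'rs': [54.6, 81.8], 'ra': 78.0}
[284. 229.] {'c': (0.4795, 0.097), 'ang': np.float64(-12.4), 'rc': [0.4796, 0.0969], 'rs': [35.0, 107.9], 'ra': 78.1}
[362. 226.] {'c': (0.4905, -0.0993), 'ang': np.float64(-3.5), 'rc': [0.4908, -0.0995], 'rs': [102.0, 74.6], 'ra': 27.9}
```

View pics/top22.png

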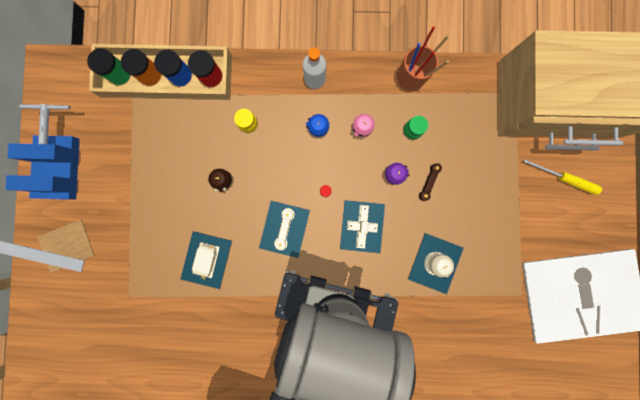

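View pics/side22.png

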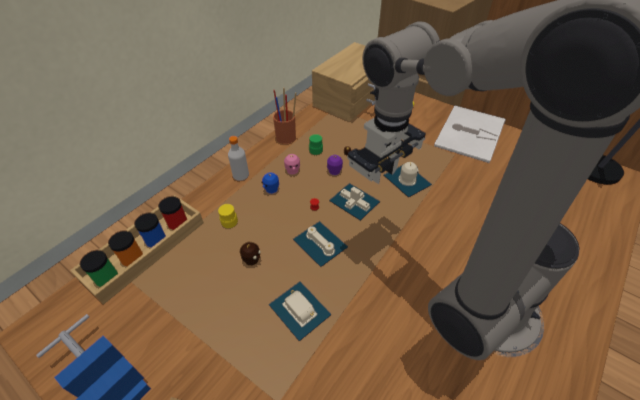

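The overhead and side views show all four parts on their cards. The walnut head (220,180), walnut leg (430,182) and the look-alikes are where they started. Handing in.

```bash
python3 -c "
from plant import robot
print(robot.finish_job())"
```

```text
the job is handed in; nothing more can be done
None
```

All four cream parts are on their matching cards, and I handed the job in at about 34 s of the 118 s. I moved the control, head, torso and leg, in that order.

| Part | Last check against its card |
|---|---|
| Control | centre within about 1.5 mm, −4.4° against −4.3° to −4.5° |
| Head | upright, eye within about 1.5 mm of the card centre |
| Torso | inside its painted rectangle in the wrist view; released within 1 mm of the card centre, −12.5° against about −12.4° |
| Leg | centre within about 0.2 mm, −12.5° against about −12° |

- **Check that failed:** one outline check of the torso on its card was unusable. Its outline ran together with the cream paint and came out too large, so I relied on the wrist view and the arm's readings at release.
- **Small disagreement:** the wrist and overhead views put the card centres up to 1.5 mm apart, within the calibration.
- **Left alone:** in the final overhead and side views, the walnut head, walnut leg and coloured look-alikes were where they started, with the arm clear of everything. The highest external force in any reading between moves was about 6 N.

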